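# Set out a pump service kit on the kitting board

## Robot

A 7-joint arm with a two-finger parallel gripper is mounted at the origin on the work surface. World frame = base frame: x ahead of the robot, y to its left, z up, the work surface at z = 0. Lengths are in m, angles in rad, forces in N, time in s.
With the tool pointing down it reaches from about 0.4 to 0.85 m from the base axis. Payload 4.5 kg.
Tool frame: the origin (TCP) lies midway between the tips of the shut fingers; the grasp point (between the pads) lies 19 mm behind it; z points along the fingers, y is the direction in which the jaws open and shut (so a half turn about z gives the same grasp; the last joint's range is limited). The gripper opens to 85 mm and grips with 20 to 120 N. Pads are 22 mm wide; open, the fingers measure 114 mm over their backs; the gripper's body (76 mm by 85 mm) begins 54 mm behind the grasp point. The pads swing forward as they close: fully open they stand 13 mm farther back than shut.
Start: joints at [1.345, 0.689, -0.195, 1.565, 0.157, 0.902, -0.215], TCP at [0.161, -0.604, 0.231] pointing down, gripper open.
Joint ranges: [-3.01, 3.01], [-0.46, 2.08], [-1.47, 1.51], [0.13, 2.56], [-1, 4.14], [0.04, 2.09], [-2.66, 2.66]. Speed limits (rad/s): [2.57, 2.57, 3.14, 3.14, 3.14, 3.14, 3.14].

## Interface

Orientations are given as a unit quaternion [x, y, z, w].
In Python, from plant import get_state, get_image, sign_off gives the robot as it stands. The module is installed in compiled form; this text tells all that it offers.
- The arm moves only by the tool arm_command, never from a script. Its argument "steps" is a list of rows, each a list of 6 numbers: the shift along the world's x, y, z in cm, then the turn, a rotation vector about the world's x, y, z in degrees. A call has 1 to 5 rows; each row is the pose to reach, as a shift and turn from the pose commanded when the call began; what a row does not reach only later rows make up. A row lasts 1/12 s, in which the tool goes at most 41.7 mm and 7.16 degrees, less where a joint would pass 70% of its speed; a pose out of reach is approached as far as the arm can. A call with a gripper value outside its range is refused whole. "grip" is the finger opening in cm, from 0 to 8.54, set as the call begins (left out, the last holds). The fingers move at their own pace and stop on an object; the grip force is fixed at half the most. Time passes only in rows, so rows that repeat a pose let the fingers close. It gives the time, the measured TCP pose, the force and the opening at its end, in the units of the state.
- get_state(): the state, without advancing time (a new reading comes with each control period).
- get_image(name): name is "scene" or "top" or "wrist"; returns a dict with "img" (384x512x3 uint8, blue, green, red), "fovy" (degrees; the focal length in pixels is half the picture's height over the tangent of half this angle, whatever the lens; pixels are square), "cx", "cy" (the principal point, pixels), "cam_to_world" (4x4, takes a point from camera to world coordinates); the wrist camera has in their place "hand_eye" (4x4, takes a point from camera to tool coordinates, whose origin is the TCP and whose axes are the flange's). Camera axes: x right, y down, z forward; pixel columns grow to the right and rows downward; lengths in m; the calibration is good to about 2 mm. A picture is of the moment at which its call begins: read the wrist's pose just before it. There is no depth.
- sign_off(): hands the job in, once; it reports no verdict.
The state is a dict: "time": time; "joint_pos": joint angles; "dq": joint speeds; "effort": joint torques, N m; "ee_pos": TCP position; "ee_rot": TCP orientation; "wrist_force": force on the tool from outside, world axes, zero at the start; "torque": the same for the moment, N m; "opening": finger opening in m.
Only numpy, scipy, OpenCV 4.12 (cv2) and the standard library are available. Lean on these libraries where they do the work, as an engineer would, in place of code of your own. Each camera call takes 0.05 s, during which the arm holds its last target. There are 200 camera calls.

## Task

Set out the pump service kit on the grey ruled board, each part upright in the middle of its own cell: the aluminium sleeve between the pump head and the motor, the carton directly behind the pump head with the steel bearing ring lying centred on top of it, the valve block directly behind the motor, and the tin between the carton and the valve block. Behind means on the side away from the robot; carton and valve block lie flat and squared up with the board's lines. Leave the roll of tape where it is and let go of everything at the end.

Things in the scene. Friction and masses are not known exactly. Their poses are not given: they have to be found in the camera images.
- board: Flat grey kitting board, fixed, 230 mm (its x) by 340 mm (its y) by 8 mm thick, ruled with thin black lines into six square cells of 110 mm: two rows deep (x) and three across (y). Cell centres are at x = -55 mm (front row, nearer the robot) and +55 mm (back row), y = -110, 0, +110 mm in its frame. Origin: centre of its underside, on the bench; x points away from the robot, z up. Its top is 8 mm above the bench.
- pump: Round steel pump head, fixed in the middle of one of the two outer cells of the board's front row; 72 mm diameter, 46 mm high, with a small knob to 68 mm on top and a hose tail of 18 mm diameter sticking out 46 mm from its centre towards the robot. Origin: centre of its underside, on the board; axes parallel to the board's.
- motor: Square electric motor standing shaft up, fixed in the middle of the other outer front cell; 57 by 57 mm, aluminium ends and black middle, 58 mm high plus an 8 mm shaft up to 75 mm. Origin: centre of its underside, on the board; axes parallel to the board's.
- carton: Loose closed cardboard carton with a strip of pale tape along its length, 90 mm (its x) by 62 mm (its y) by 40 mm high, about 0.16 kg, stiff. Origin: centre of its underside; z up. It looks the same turned by half a turn.
- bearing: Loose flat steel bearing ring, 58 mm outside diameter, 28 mm bore, 20 mm high, about 0.18 kg, lying flat. Origin: centre of its underside; z along its axis.
- sleeve: Loose plain aluminium coupling sleeve, 40 mm outside diameter, 18 mm bore, 32 mm high, about 0.12 kg, standing on end: the narrower and taller of the two metal rings. Origin: centre of its underside; z along its axis.
- valve: Loose aluminium valve block, 74 mm (its x) by 40 mm (its y) by 38 mm high, two round black ports in its top face, about 0.28 kg. Origin: centre of its underside; z up. It looks the same turned by half a turn.
- tin: Loose closed plain steel tin, round, 52 mm diameter, 62 mm high, about 0.2 kg, upright. Origin: centre of its underside; z along its axis.
- tape: Roll of packing tape on a brown cardboard core lying flat among the parts, 90 mm outside diameter with a wide open middle, 45 mm high; not part of the kit and to be left alone. Origin: centre of its underside.
There are look-alikes about, which are no part of the job. What is shaped like the sleeve but black is not meant. Leave any green look-alike of the valve alone.

How it is judged:
By the outcome, as a careful person would: the job done as asked, in the order asked, and still so for the second after the job is handed in, with the robot touching nothing.
It also fails if it takes over 125 s, if anything falls off the work surface, if the arm or the gripper's body presses on something with over 40 N, if the wrist force passes 120 N, or if a joint passes its speed limit or range.

## Working session

There is one attempt and no reset: what is moved stays moved. The work goes in short steps, Python scripts to look and compute and a tool call to move; the robot and the scene stay as the last step left them, time stands still between calls to the robot, and variables do not carry over. Pictures are saved under pics/ and viewed, about 12 in all and at most 16, crops included, and the job is handed in when it is done.

Besides the shell and the picture viewer there is one more tool, called after "Request:" by a JSON object that holds its "op" and its "data". arm_command: Moves the arm, as the interface text tells. Its arguments: {"type":"object","properties":{"steps":{"type":"array","items":{"type":"array","items":{"type":"number"}}},"grip":{"type":"number"}},"required":["steps"]}

```bash
mkdir -p pics
python3 - <<'E'
from plant import *
import cv2,numpy as np
np.set_printoptions(precision=4,suppress=True)
s=get_state();print(s)
for n in ("scene","top"):
    d=get_image(n);cv2.imwrite(f"pics/{n}0.png",cv2.resize(d["img"],None,fx=1.5,fy=1.5,interpolation=cv2.INTER_CUBIC))
    print(n,d["fovy"],d["cx"],d["cy"],d["cam_to_world"])
d=get_image("wrist");print({k:v for k,v in d.items() if k!="img"})
E
```

```text
{'time': 0.0, 'joint_pos': array([ 1.3448,  0.69  , -0.1945,  1.5664,  0.1573,  0.9025, -0.2151]), 'dq': array([ 0.0018, -0.001 ,  0.0002,  0.0016, -0.001 , -0.0001, -0.0019]), 'effort': array([ -0.0003, -53.9619,  -1.2669, -15.8547,   0.009 ,   0.0094,
         0.    ]), 'ee_pos': array([ 0.1603, -0.6034,  0.2305]), 'ee_rot': array([ 0.9916,  0.1296, -0.0002, -0.0009]), 'wrist_force': array([0.3   , 0.6071, 0.4094]), 'torque': array([ 0.023 , -0.0131, -0.0236]), 'opening': 0.08556269368173651}
scene 43.672462792450865 260.97559559415765 191.83556451155226 [[ 0.1174  0.5909 -0.7982  1.529 ]
 [ 0.993  -0.0796  0.0871 -0.0989]
 [-0.0121 -0.8028 -0.5961  0.7732]
 [ 0.      0.      0.      1.    ]]
top 53.18211265715767 258.83496312914303 188.3749774751868 [[ 0.027  -0.9992  0.0282  0.4944]
 [-0.9996 -0.0271 -0.0054  0.0084]
 [ 0.0061 -0.0281 -0.9996  1.1129]
 [ 0.      0.      0.      1.    ]]
{'fovy': 63.9260883632778, 'cx': 259.21819792167753, 'cy': 192.40290341694498, 'hand_eye': array([[ 0.0002, -0.9587, -0.2845,  0.072 ],
       [ 1.    ,  0.0002,  0.0001, -0.0003],
       [-0.    , -0.2845,  0.9587, -0.1423],
       [ 0.    ,  0.    ,  0.    ,  1.    ]])}
```

View pics/top0.png

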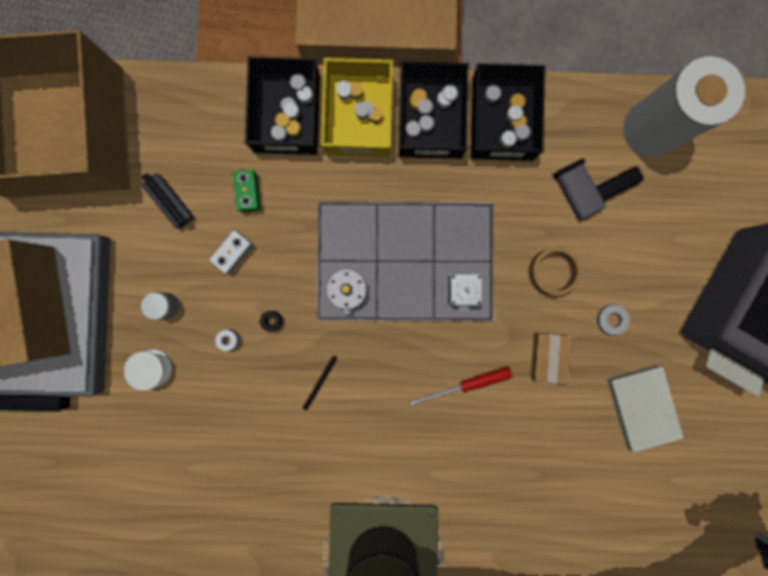

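View pics/scene0.png

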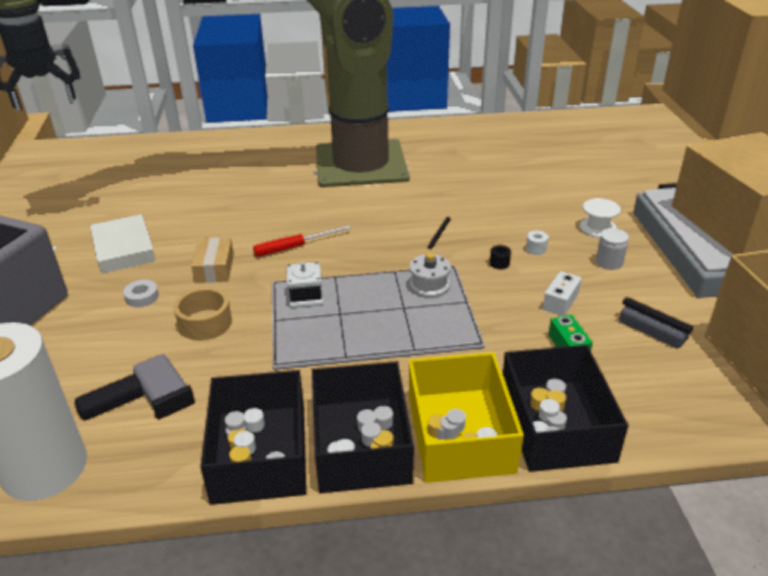

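The top view has the pump at (346,290) on the left (+y) and the motor at (466,290). The sleeve is at (227,341), tin at (157,306), valve at (232,251), bearing at (614,320) and carton at (551,359). The decoys are the black sleeve at (271,321) and the green valve at (246,190).

```bash
cat > h.py <<'E'
from plant import *
import cv2,numpy as np
from scipy.spatial.transform import Rotation as R
np.set_printoptions(precision=4,suppress=True)
class Cam:
    def __init__(s,n):
        st=get_state(); d=get_image(n); s.img=d["img"]; s.f=192/np.tan(np.radians(d["fovy"]/2)); s.c=(d["cx"],d["cy"])
        if n=="wrist":
            T=np.eye(4);T[:3,:3]=R.from_quat(st["ee_rot"]).as_matrix();T[:3,3]=st["ee_pos"];s.T=T@d["hand_eye"]
        else: s.T=d["cam_to_world"]
        s.hsv=cv2.cvtColor(s.img,cv2.COLOR_BGR2HSV)
    def ray(s,p,z):
        p=np.atleast_2d(p).astype(float); v=np.c_[(p-s.c)/s.f,np.ones(len(p))]@s.T[:3,:3].T; o=s.T[:3,3]
        return (o+v*((z-o[2])/v[:,2])[:,None])[:,:2]
    def proj(s,X):
        q=(np.atleast_2d(X)-s.T[:3,3])@s.T[:3,:3]; return q[:,:2]/q[:,2:]*s.f+s.c
    def save(s,name,k=1.5): cv2.imwrite(f"pics/{name}.png",cv2.resize(s.img,None,fx=k,fy=k,interpolation=cv2.INTER_CUBIC))
    def blobs(s,m,z,amin=40):
        m=cv2.morphologyEx(m.astype(np.uint8)*255,cv2.MORPH_OPEN,np.ones((2,2)))
        for c in cv2.findContours(m,cv2.RETR_EXTERNAL,cv2.CHAIN_APPROX_NONE)[0]:
            a=cv2.contourArea(c)
            if a<amin: continue
            w=s.ray(c[:,0],z); r=cv2.minAreaRect(w.astype(np.float32)*1000); px=c[:,0].mean(0)
            print("px",px.round(),"A",a,"ctr_mm",np.round(r[0],1),"size",np.round(r[1],1),"ang",round(r[2],1))
E
python3 - <<'E'
from h import *
c=Cam("top"); H=c.hsv.astype(int)
for z in (.008,.035):
    print("z",z); c.blobs((H[...,1]<60)&(H[...,2]>(40 if z==.008 else 130)),z)
for n,p in dict(pump=(346,290),motor=(466,290),sleeve=(227,341),carton=(551,359),bearing=(614,320),valve=(232,251),tin=(157,306)).items(): print(n,H[int(p[1]/1.5),int(p[0]/1.5)],c.ray(np.array(p)/1.5,.035))
E
```

```text
z 0.008
px [291. 264.] A 49.5 ctr_mm [311.1 -95.2] size [ 8.1 97. ] ang 19.2
px [431. 273.] A 1857.5 ctr_mm [ 295.7 -499. ] size [147.4 108.9] ang 17.1
px [ 99. 247.] A 672.5 ctr_mm [346. 455.] size [75.1 92.7] ang 20.0
px [490. 248.] A 523.0 ctr_mm [ 370.2 -668. ] size [124.5  40.1] ang 61.4
px [370. 240.] A 152.5 ctr_mm [ 386.1 -320.4] size [17.  92.4] ang 86.5
px [152. 228.] A 176.5 ctr_mm [406.5 305.9] size [40.1 45.9] ang 1.5
px [410. 214.] A 320.5 ctr_mm [ 463.5 -435.2] size [57.7 57.8] ang 1.0
px [107. 205.] A 349.5 ctr_mm [467.5 437.1] size [48.8 69. ] ang 1.5
px [500. 209.] A 771.5 ctr_mm [ 494.3 -683.9] size [219.5  86.9] ang 0.5
px [ 39. 209.] A 3694.0 ctr_mm [446.6 647.7] size [309.2 195.5] ang 1.5
px [155. 169.] A 435.5 ctr_mm [573.3 304.2] size [50.  79.4] ang 52.1
px [271. 175.] A 9054.0 ctr_mm [565.5 -30.5] size [225.6 338.1] ang 1.5
px [107. 137.] A 72.0 ctr_mm [662.2 442.9] size [105.2   9. ] ang 40.4
px [115. 132.] A 140.5 ctr_mm [678.6 422. ] size [105.8  14.6] ang 39.6
px [388. 129.] A 594.5 ctr_mm [ 709.6 -368.7] size [96.3 59.8] ang 30.9
px [288. 102.] A 40.0 c
[... 2019 characters left out ...]
2] ang 1.7
px [284.  71.] A 41.5 ctr_mm [860.4 -59. ] size [22.1 20.2] ang 46.3
px [194.  72.] A 79.0 ctr_mm [848.  196.5] size [31.5 25.5] ang 1.8
px [299.  64.] A 79.5 ctr_mm [ 881.1 -101.8] size [24.2 36.4] ang 46.3
px [204.  63.] A 43.5 ctr_mm [876.  169.1] size [22.9 19.8] ang 1.8
px [230.  60.] A 61.5 ctr_mm [888.2  94.3] size [25.8 22.7] ang 1.7
px [474.  61.] A 1578.5 ctr_mm [ 905.  -600.8] size [128.6 128.9] ang 46.3
pump [ 22 159 185] [[0.5087 0.0814]]
motor [ 80   6 138] [[ 0.5148 -0.1435]]
sleeve [ 17 117  94] [[0.4076 0.3005]]
carton [ 17  35 153] [[ 0.3901 -0.3055]]
bearing [ 17 118 138] [[ 0.4661 -0.4224]]
valve [ 21  32 183] [[0.576 0.297]]
tin [ 90   4 183] [[0.4693 0.4332]]
```

Request:
{"op": "arm_command", "data": {"steps": [[3, 2.4, 1, 0, 0, -2], [6, 4.8, 2, 0, 0, -4], [9, 7.2, 3, 0, 0, -6], [12, 9.6, 4, 0, 0, -8], [15, 12, 5, 0, 0, -9]]}}

```text
time: 0.62
ee_pos: [0.3117, -0.4826, 0.2817]
ee_rot: [0.999, 0.05, -0.0, -0.0]
wrist_force: [1.5, -0.2, -0.1]
opening: 0.0855
```

Request:
{"op": "arm_command", "data": {"steps": [[3, 2.4, 1, 0, 0, -2], [6, 4.8, 2, 0, 0, -4], [9, 7.2, 3, 0, 0, -6], [12, 9.6, 4, 0, 0, -6], [15, 12, 5, 0, 0, -6]]}}

```text
time: 1.03
ee_pos: [0.4617, -0.3625, 0.3318]
ee_rot: [1.0, -0.001, -0.0, 0.0]
wrist_force: [-0.4, -0.6, -0.4]
opening: 0.0854
```

Request:
{"op": "arm_command", "data": {"steps": [[0, 0, 0, 0, 0, 0], [0, 0, 0, 0, 0, 0], [0, 0, 0, 0, 0, 0]]}}

```text
time: 1.28
ee_pos: [0.46, -0.3643, 0.331]
ee_rot: [1.0, -0.001, -0.001, 0.0]
wrist_force: [-0.6, -0.3, 0.1]
opening: 0.0854
```

Run:
```python
from h import *
c=Cam("wrist"); H=c.hsv.astype(int); c.save("w1"); s=get_state(); print(s["joint_pos"],s["ee_pos"],R.from_quat(s["ee_rot"]).as_matrix()[:,0])
c.blobs((H[...,1]<60)&(H[...,2]>110),.040,100)
c.blobs((H[...,1]<60)&(H[...,2]>110),.020,100)
```

```text
[ 0.6591  0.5306 -0.1135  1.5494  0.067   1.0667 -1.0459] [ 0.4592 -0.365   0.3309] [ 1.     -0.0037 -0.0018]
px [ 93. 242.] A 138.5 ctr_mm [ 323.6 -106.9] size [ 5.6 87.9] ang 18.9
px [336. 247.] A 3866.0 ctr_mm [ 308.2 -487. ] size [144.8  96.9] ang 17.2
px [448. 215.] A 1766.0 ctr_mm [ 366.  -649.3] size [125.7  38.1] ang 61.4
px [222. 200.] A 612.5 ctr_mm [ 390.1 -309.8] size [16.3 91. ] ang 87.7
px [304. 148.] A 1146.0 ctr_mm [ 468.3 -427.4] size [55.1 53.6] ang 1.3
px [485. 166.] A 1247.0 ctr_mm [ 433.9 -682.1] size [171.9  86.1] ang 13.6
px [ 72. 114.] A 10393.0 ctr_mm [ 513.6 -104.1] size [ 99.4 202.7] ang 1.3
px [94. 35.] A 5551.0 ctr_mm [ 610.4 -153.5] size [85.5 99.5] ang 1.3
px [26. 39.] A 3846.0 ctr_mm [608.5 -62.1] size [78.7 87. ] ang 89.9
px [ 93. 242.] A 138.5 ctr_mm [313.9 -95. ] size [ 5.8 92. ] ang 18.9
px [336. 247.] A 3866.0 ctr_mm [ 297.9 -492.7] size [151.5 101.4] ang 17.2
px [448. 215.] A 1766.0 ctr_mm [ 358.3 -662.4] size [131.5  39.8] ang 61.4
px [222. 200.] A 612.5 ctr_mm [ 383.5 -307.3] size [17.1 95.2] ang 87.7
px [304. 148.] A 1146.0 ctr_mm [ 465.4 -430.3] size [57.6 56.1] ang 1.3
px [485. 166.] A 1247.0 ctr_mm [ 429.4 -696.8] size [179.8  90. ] ang 13.6
px [ 72. 114.] A 10393.0 ctr_mm [512.7 -92.1] size [104.  212.1] ang 1.3
px [94. 35.] A 5551.0 ctr_mm [ 614.  -143.7] size [ 89.4 104.1] ang 1.3
px [26. 39.] A 3846.0 ctr_mm [612.1 -48.1] size [82.3 91. ] ang 89.9
```

View pics/w1.png

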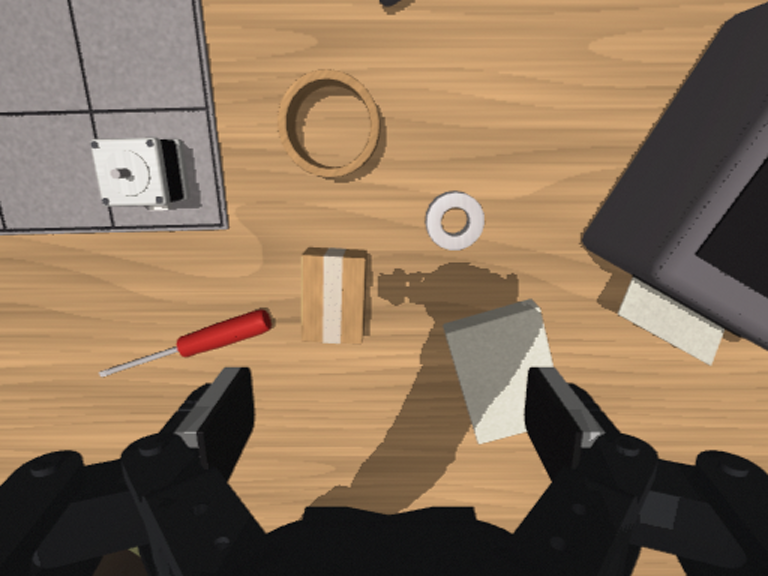

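Request:
{"op": "arm_command", "data": {"steps": [[1.5, 3.8, 0, 0, 0, 0], [3, 7.6, 0, 0, 0, 0], [4.5, 11.4, 0, 0, 0, 0], [6, 15.2, 0, 0, 0, 0], [7.5, 19, 0, 0, 0, 0]]}}

```text
time: 1.75
ee_pos: [0.5347, -0.1744, 0.331]
ee_rot: [1.0, -0.003, -0.001, 0.0]
wrist_force: [1.2, 0.5, -0.7]
opening: 0.0854
```

Request:
{"op": "arm_command", "data": {"steps": [[1.5, 3.8, 0, 0, 0, 0], [3, 7.6, 0, 0, 0, 0], [4.5, 11.4, 0, 0, 0, 0], [6, 15.2, 0, 0, 0, 0], [7.5, 19, 0, 0, 0, 0]]}}

```text
time: 2.17
ee_pos: [0.6106, 0.0153, 0.331]
ee_rot: [1.0, -0.003, -0.0, 0.001]
wrist_force: [0.9, 0.7, -0.0]
opening: 0.0854
```

Request:
{"op": "arm_command", "data": {"steps": [[1, 3.5, 0, 0, 0, 0], [1, 3.5, 0, 0, 0, 0], [1, 3.5, 0, 0, 0, 0], [1, 3.5, 0, 0, 0, 0]]}}

```text
time: 2.5
ee_pos: [0.6202, 0.0482, 0.3308]
ee_rot: [1.0, -0.002, -0.001, 0.001]
wrist_force: [-0.3, -1.6, -0.4]
opening: 0.0853
```

Run:
```python
from h import *
c=Cam("wrist"); H=c.hsv.astype(int); c.save("w2"); s=get_state(); print(s["joint_pos"],s["ee_pos"],R.from_quat(s["ee_rot"]).as_matrix()[:,0])
m=(H[...,1]<60)
print("board");c.blobs(m,.008,8000)
# board by cells
print("cells");c.blobs(m&(H[...,2]>80),.008,1500)
for z in(.032,.038,.062): print(z);c.blobs((H[...,1]<60)&(H[...,2]>140),z,150)
```

```text
[-0.082   0.5868 -0.1267  1.438   0.0801  1.1231 -1.7995] [0.6202 0.0475 0.331 ] [ 1.     -0.0062 -0.001 ]
board
px [279. 286.] A 68333.0 ctr_mm [427.4  53.8] size [988.2 516.4] ang 89.6
px [404.  21.] A 8650.5 ctr_mm [ 794.3 -153.5] size [289.5  50.9] ang 89.8
cells
px [307. 216.] A 3956.5 ctr_mm [510.7 -30.3] size [107.4 106.8] ang 1.2
px [380. 228.] A 4480.0 ctr_mm [ 475.4 -144.5] size [183.4 111.6] ang 1.4
px [ 92. 183.] A 1754.5 ctr_mm [569.1 309.7] size [50.9 95. ] ang 52.3
px [309. 148.] A 4908.0 ctr_mm [621.1 -28. ] size [107.7 108.1] ang 1.3
px [382. 146.] A 4932.0 ctr_mm [ 623.6 -137.9] size [107.8 107.7] ang 1.4
px [260. 156.] A 9606.5 ctr_mm [564.8 -29. ] size [232.4 338.3] ang 1.3
0.032
px [  8. 311.] A 233.5 ctr_mm [356.  476.2] size [24.8 59.6] ang 39.0
px [ 32. 294.] A 263.0 ctr_mm [387.9 426.9] size [26.2 62.4] ang 1.6
px [102. 282.] A 181.0 ctr_mm [410.4 307.5] size [28.3 38.9] ang 48.8
px [481. 285.] A 291.5 ctr_mm [ 399.5 -317.1] size [17.3 60.3] ang 87.6
px [  8. 259.] A 459.5 ctr_mm [450.  446.4] size [31.2 51.2] ang 76.2
px [390. 228.] A 1284.5 ctr_mm [ 501.  -
[... 2105 characters left out ...]
90. 228.] A 1284.5 ctr_mm [ 514. -140.] size [56.2 56.8] ang 1.4
px [285. 229.] A 715.5 ctr_mm [517.9   6.3] size [67.  35.3] ang 0.6
px [239. 220.] A 3627.0 ctr_mm [525.6  75.7] size [101.8  93. ] ang 1.6
px [376. 199.] A 1100.5 ctr_mm [ 547.7 -119.6] size [66.4 90.3] ang 1.3
px [ 87. 186.] A 1240.0 ctr_mm [580.  286.8] size [37.4 69.5] ang 52.2
px [237. 150.] A 4677.5 ctr_mm [627.2  78. ] size [94.  93.8] ang 1.3
px [310. 147.] A 4468.0 ctr_mm [630. -19.] size [92.8 93.5] ang 0.8
px [382. 146.] A 4710.0 ctr_mm [ 631.4 -116.4] size [93.5 92.8] ang 1.4
px [467.   8.] A 312.5 ctr_mm [ 794.7 -199.1] size [24.1 20. ] ang 89.8
px [124.  10.] A 337.0 ctr_mm [794.9 207. ] size [23.5 23.4] ang 83.1
```

View pics/w2.png

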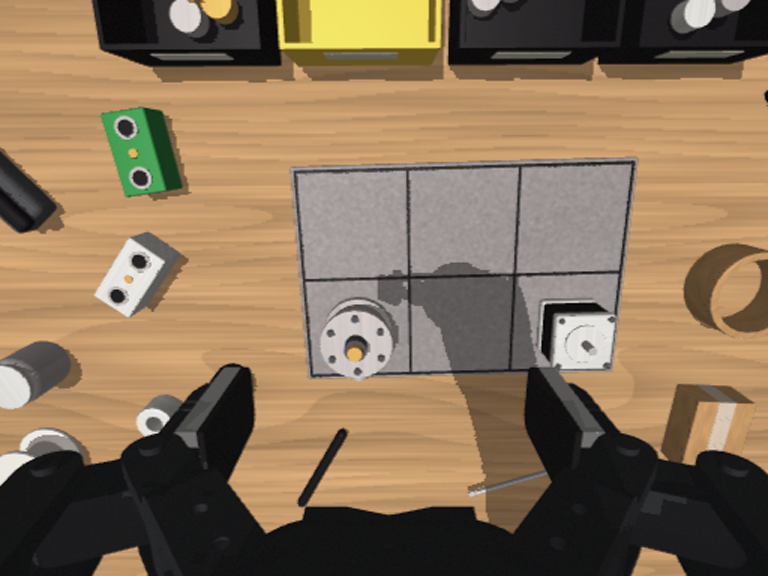

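Request:
{"op": "arm_command", "data": {"steps": [[-1.4, 1.7, -0.5, 0, 0, 6], [-2.8, 3.4, -1, 0, 0, 12], [-4.2, 5.1, -1.5, 0, 0, 18], [-5.6, 6.8, -2, 0, 0, 24], [-7, 8.5, -2.5, 0, 0, 30]]}}

```text
time: 2.97
ee_pos: [0.5501, 0.1335, 0.3063]
ee_rot: [0.966, 0.258, -0.0, 0.001]
wrist_force: [0.3, -0.1, -0.5]
opening: 0.0854
```

Request:
{"op": "arm_command", "data": {"steps": [[-1.4, 1.7, -0.5, 0, 0, 6], [-2.8, 3.4, -1, 0, 0, 12], [-4.2, 5.1, -1.5, 0, 0, 18], [-5.6, 6.8, -2, 0, 0, 24], [-7, 8.5, -2.5, 0, 0, 30]]}}

```text
time: 3.38
ee_pos: [0.4807, 0.2187, 0.2813]
ee_rot: [0.866, 0.499, -0.0, 0.001]
wrist_force: [0.2, 0.2, 0.1]
opening: 0.0854
```

Request:
{"op": "arm_command", "data": {"steps": [[-1.8, 2.1, -0.9, 0, 0, 7], [-3.6, 4.2, -1.8, 0, 0, 14], [-5.4, 6.3, -2.7, 0, 0, 21], [-7.4, 8.4, -3.3, 0, 0, 28], [-7.4, 8.4, -3.3, 0, 0, 30.3]]}}

```text
time: 3.8
ee_pos: [0.4027, 0.3073, 0.2479]
ee_rot: [0.702, 0.712, -0.0, -0.002]
wrist_force: [0.1, 0.3, 0.5]
opening: 0.0854
```

Request:
{"op": "arm_command", "data": {"steps": [[0, 0, 0, 0, 0, 0], [0, 0, 0, 0, 0, 0]]}}

```text
time: 3.97
ee_pos: [0.408, 0.3027, 0.2483]
ee_rot: [0.708, 0.706, -0.0, 0.001]
wrist_force: [-0.4, -0.7, 0.2]
opening: 0.085
```

Run:
```python
from h import *
c=Cam("wrist"); H=c.hsv.astype(int); c.save("w3"); s=get_state(); print(s["joint_pos"],s["ee_pos"],R.from_quat(s["ee_rot"]).as_matrix()[:,0])
m=(H[...,1]<60)&(H[...,2]>150)
c.blobs(m,.032,300);print();c.blobs(m,.062,300)
```

```text
[-0.3763  0.5556 -0.5582  1.8805  0.3958  0.8169 -1.1452] [0.4083 0.3027 0.2484] [ 0.0026  1.     -0.0014]
px [336. 333.] A 1047.0 ctr_mm [514.9  65.6] size [69.3 64.4] ang 62.1
px [260. 162.] A 804.0 ctr_mm [409.4 305. ] size [37.2 39. ] ang 89.9
px [402. 165.] A 1998.0 ctr_mm [578.1 300.7] size [40.3 74.3] ang 52.0
px [323.  43.] A 2006.5 ctr_mm [476.5 433.3] size [50.4 52.3] ang 89.9
px [206.  29.] A 3768.5 ctr_mm [349.2 445.3] size [57.8 77.4] ang 89.9

px [336. 333.] A 1047.0 ctr_mm [505.9  91.6] size [63.5 59. ] ang 62.1
px [260. 162.] A 804.0 ctr_mm [409.2 310.9] size [34.1 35.8] ang 89.9
px [402. 165.] A 1998.0 ctr_mm [563.8 307. ] size [37.  68.1] ang 52.0
px [323.  43.] A 2006.5 ctr_mm [470.7 428.5] size [46.2 47.9] ang 89.9
px [206.  29.] A 3768.5 ctr_mm [354.1 439.4] size [53.  70.9] ang 89.9
```

View pics/w3.png

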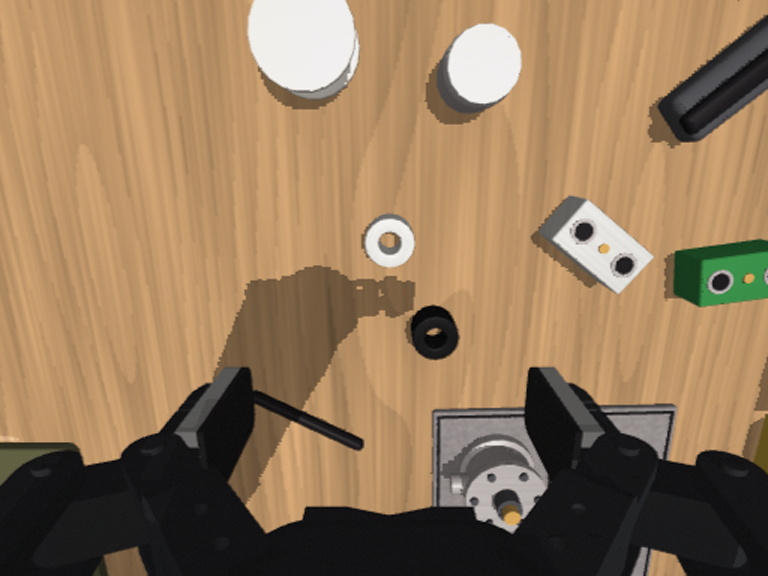

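Request:
{"op": "arm_command", "data": {"steps": [[0, 0.1, -4, 0, 0, 0], [0, 0.1, -8, 0, 0, 0], [0, 0.1, -12, 0, 0, 0], [0, 0.1, -16, 0, 0, 0], [0, 0.1, -19, 0, 0, 0]]}}

```text
time: 4.43
ee_pos: [0.4077, 0.3034, 0.056]
ee_rot: [0.708, 0.707, -0.001, 0.001]
wrist_force: [-0.2, -0.7, -1.3]
opening: 0.0853
```

Request:
{"op": "arm_command", "data": {"steps": [[0, 0, -2, 0, 0, 0], [0, 0, -4, 0, 0, 0], [0, 0, -5.4, 0, 0, 0], [0, 0, -5.4, 0, 0, 0]]}}

```text
time: 4.77
ee_pos: [0.4072, 0.3036, 0.0022]
ee_rot: [0.707, 0.707, -0.002, 0.001]
wrist_force: [0.0, 0.1, 0.3]
opening: 0.0853
```

Request:
{"op": "arm_command", "data": {"steps": [[0, 0, 0, 0, 0, 0], [0, 0, 0, 0, 0, 0], [0, 0, 0, 0, 0, 0], [0, 0, 0, 0, 0, 0], [0, 0, 0, 0, 0, 0]], "grip": 2}}

```text
time: 5.18
ee_pos: [0.4075, 0.3062, 0.0058]
ee_rot: [0.706, 0.708, 0.001, 0.0]
wrist_force: [0.3, -0.2, 7.5]
opening: 0.0387
```

Request:
{"op": "arm_command", "data": {"steps": [[0, 0, 0, 0, 0, 0], [0, 0, 0, 0, 0, 0], [0, 0, 0, 0, 0, 0], [0, 0, 0, 0, 0, 0], [0, 0, 0, 0, 0, 0]]}}

```text
time: 5.6
ee_pos: [0.4075, 0.3061, 0.0058]
ee_rot: [0.706, 0.708, 0.001, 0.0]
wrist_force: [-1.4, -0.1, 8.5]
opening: 0.0387
```

Request:
{"op": "arm_command", "data": {"steps": [[0, 0, 2, 0, 0, 0], [0, 0, 6, 0, 0, 0], [0, 0, 10, 0, 0, 0], [0, 0, 14, 0, 0, 0], [1, -3, 15, 0, 0, 0]]}}

```text
time: 6.02
ee_pos: [0.4169, 0.2856, 0.161]
ee_rot: [0.703, 0.711, 0.008, -0.003]
wrist_force: [0.8, 0.5, -0.4]
opening: 0.0386
```

Request:
{"op": "arm_command", "data": {"steps": [[1.1, -3.6, 0, 0, 0, 0], [2.2, -7.2, 0, 0, 0, 0], [3.3, -10.8, 0, 0, 0, 0], [4.4, -14.4, 0, 0, 0, 0], [5.5, -18, 0, 0, 0, 0]]}}

```text
time: 6.43
ee_pos: [0.4718, 0.0938, 0.155]
ee_rot: [0.706, 0.708, 0.0, 0.001]
wrist_force: [1.7, 0.3, -1.4]
opening: 0.0386
```

Request:
{"op": "arm_command", "data": {"steps": [[1.1, -3.6, 0, 0, 0, 0], [2.2, -7.2, 0, 0, 0, 0], [3.3, -10.8, 0, 0, 0, 0], [3.9, -12.5, 0, 0, 0, 0], [3.9, -12.5, 0, 0, 0, 0]]}}

```text
time: 6.85
ee_pos: [0.5113, -0.0361, 0.1543]
ee_rot: [0.71, 0.705, -0.001, 0.002]
wrist_force: [0.1, 0.4, -0.9]
opening: 0.0382
```

Request:
{"op": "arm_command", "data": {"steps": [[0, 0, 0, 0, 0, 0], [0, 0, 0, 0, 0, 0]]}}

```text
time: 7.02
ee_pos: [0.5103, -0.0281, 0.1548]
ee_rot: [0.706, 0.709, 0.0, -0.0]
wrist_force: [-0.2, 0.9, -1.7]
opening: 0.0387
```

Run:
```python
from h import *
c=Cam("wrist"); c.save("w4"); s=get_state(); print(s["joint_pos"],s["ee_pos"],R.from_quat(s["ee_rot"]).as_matrix()[:,0],s["wrist_force"],s["opening"])
```

```text
[ 0.3013  0.7074 -0.5525  1.9707  0.6122  0.6336 -0.6463] [ 0.5102 -0.0275  0.1547] [-0.0055  1.      0.0009] [-0.4033  0.4805 -1.0879] 0.03857284612963603
```

View pics/w4.png

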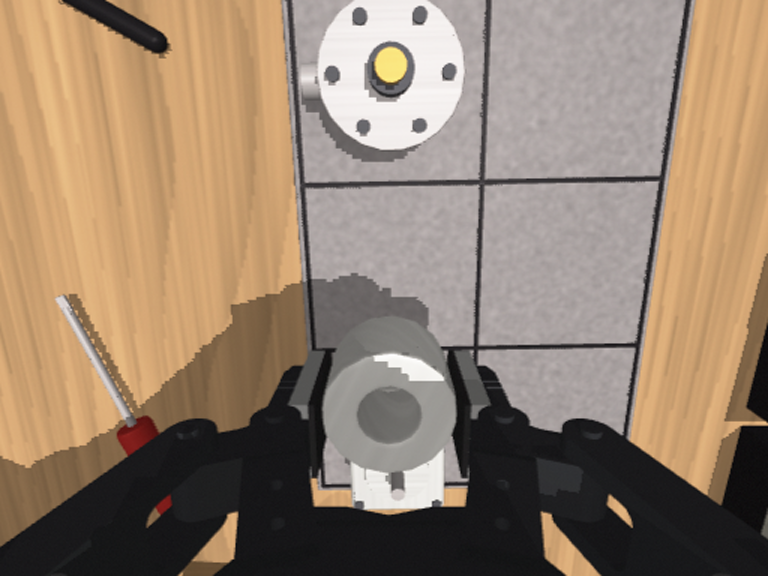

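Request:
{"op": "arm_command", "data": {"steps": [[0.1, -0.2, -4, 0, 0, 0], [0.1, -0.2, -8, 0, 0, 0], [0.1, -0.2, -11, 0, 0, 0], [0.1, -0.2, -12, 0, 0, 0], [0.1, -0.2, -12, 0, 0, 0]]}}

```text
time: 7.48
ee_pos: [0.5096, -0.029, 0.0321]
ee_rot: [0.705, 0.71, -0.002, -0.002]
wrist_force: [-0.4, 0.5, -0.3]
opening: 0.0388
```

Request:
{"op": "arm_command", "data": {"steps": [[0, 0, 0, 0, 0, 0], [0, 0, 0, 0, 0, 0], [0, 0, 0, 0, 0, 0]]}}

```text
time: 7.73
ee_pos: [0.5126, -0.0305, 0.0357]
ee_rot: [0.706, 0.708, 0.001, 0.001]
wrist_force: [-0.0, -0.7, 0.4]
opening: 0.0382
```

Run:
```python
from h import *
s=get_state(); print(s["ee_pos"],R.from_quat(s["ee_rot"]).as_matrix()[:,[0,2]].T,s["wrist_force"])
```

```text
[ 0.5126 -0.0305  0.0357] [[-0.0038  1.      0.0005]
 [ 0.0027  0.0005 -1.    ]] [-0.0301 -0.6653  0.3596]
```

Request:
{"op": "arm_command", "data": {"steps": [[-0.15, 0.1, -1, 0, 0, 0], [-0.15, 0.1, -1.7, 0, 0, 0], [-0.15, 0.1, -2, 0, 0, 0], [-0.15, 0.1, -2.1, 0, 0, 0], [-0.15, 0.1, -2.1, 0, 0, 0]]}}

```text
time: 8.15
ee_pos: [0.5101, -0.03, 0.0139]
ee_rot: [0.706, 0.708, 0.0, 0.0]
wrist_force: [-1.5, 0.9, 1.4]
opening: 0.0386
```

Request:
{"op": "arm_command", "data": {"steps": [[0, 0, 0, 0, 0, 0], [0, 0, 0, 0, 0, 0], [0, 0, 0, 0, 0, 0]]}}

```text
time: 8.4
ee_pos: [0.5102, -0.03, 0.0138]
ee_rot: [0.706, 0.708, 0.0, 0.0]
wrist_force: [-0.7, -0.4, 6.7]
opening: 0.0383
```

Request:
{"op": "arm_command", "data": {"steps": [[0, 0, 0, 0, 0, 0], [0, 0, 0, 0, 0, 0], [0, 0, 0, 0, 0, 0], [0, 0, 0, 0, 0, 0]], "grip": 6.5}}

```text
time: 8.73
ee_pos: [0.5102, -0.0301, 0.0132]
ee_rot: [0.706, 0.708, 0.0, 0.0]
wrist_force: [1.2, -0.0, -0.4]
opening: 0.0648
```

Request:
{"op": "arm_command", "data": {"steps": [[0, 0, 2, 0, 0, 0], [0, 0, 6, 0, 0, 0], [0, 0, 10, 0, 0, 0], [0, 0, 14, 0, 0, 0], [0, 0, 18, 0, 0, 0]]}}

```text
time: 9.15
ee_pos: [0.5094, -0.0301, 0.195]
ee_rot: [0.706, 0.708, -0.0, -0.001]
wrist_force: [1.3, -0.6, 0.1]
opening: 0.0649
```

Request:
{"op": "arm_command", "data": {"steps": [[0, 0, 2, 0, 0, 0], [0, 0, 2, 0, 0, 0], [0, 0, 2, 0, 0, 0]], "grip": 8.5}}

```text
time: 9.4
ee_pos: [0.5106, -0.0304, 0.2142]
ee_rot: [0.706, 0.708, 0.001, 0.001]
wrist_force: [0.3, -0.4, -0.3]
opening: 0.085
```

Run:
```python
from h import *
for n in("wrist","top"):
    c=Cam(n); H=c.hsv.astype(int); c.save("w5"+n); s=get_state()
    if n=="wrist":print(s["joint_pos"],s["ee_pos"],R.from_quat(s["ee_rot"]).as_matrix()[:,0])
    m=(H[...,1]<60)&(H[...,2]>80)
    print("cells",n);c.blobs(m,.008,1000 if n=="wrist" else 300)
    g=c.img[...,0]
    k=np.array([.511,-.0307]);q=c.proj([[.511,-.0307,.04]])[0];print(q)
    x,y=map(int,q); cv2.imwrite(f"pics/w5{n}c.png",cv2.resize(c.img[max(0,y-45):y+45,max(0,x-60):x+60],None,fx=5,fy=5))
```

```text
[ 0.3655  0.6288 -0.6419  1.9132  0.5285  0.7744 -0.571 ] [ 0.5097 -0.0305  0.213 ] [-0.0028  1.     -0.0006]
cells wrist
px [263. 253.] A 6880.0 ctr_mm [ 516.5 -146.7] size [107.8 120.3] ang 1.3
px [351. 247.] A 5250.5 ctr_mm [ 626.2 -137.5] size [107.6 107.3] ang 1.3
px [262. 163.] A 8368.5 ctr_mm [513.6 -29.7] size [108.1 107.2] ang 1.3
px [358. 162.] A 8436.5 ctr_mm [623.6 -27.4] size [107.9 107.7] ang 1.3
px [269.  81.] A 23111.5 ctr_mm [565.8 -26.7] size [223.5 335.8] ang 1.4
[259.5193 173.1589]
cells top
px [431. 273.] A 1837.0 ctr_mm [ 295.7 -499. ] size [147.4 108.9] ang 17.1
px [490. 249.] A 486.0 ctr_mm [ 369.  -667.6] size [124.2  37.6] ang 61.4
px [ 99. 247.] A 677.5 ctr_mm [345.1 454.9] size [75.6 93.2] ang 15.5
px [410. 214.] A 320.5 ctr_mm [ 463.6 -435.2] size [57.7 57.8] ang 1.0
px [500. 211.] A 332.0 ctr_mm [ 487.1 -689.7] size [181.9  75.3] ang 0.5
px [ 39. 209.] A 3360.0 ctr_mm [446.7 653.4] size [307.4 190.8] ang 0.2
px [154. 168.] A 397.0 ctr_mm [574.8 306.1] size [45.4 79.4] ang 52.4
px [267. 168.] A 5399.0 ctr_mm [565.4 -30.4] size [225.3 338. ] ang 1.6
px [390. 128.] A 466.5 ctr_mm [ 711.  -371.6] size [89.5 49.7] ang 28.1
px [418.  37.] A 11545.5 ctr_mm [ 950.8 -429.5] size [277.4 594. ] ang 1.7
px [69. 16.] A 3996.5 ctr_mm [1000.1  576.8] size [118.  383.5] ang 1.7
[270.6302 193.5815]
```

View pics/w5wrist.png

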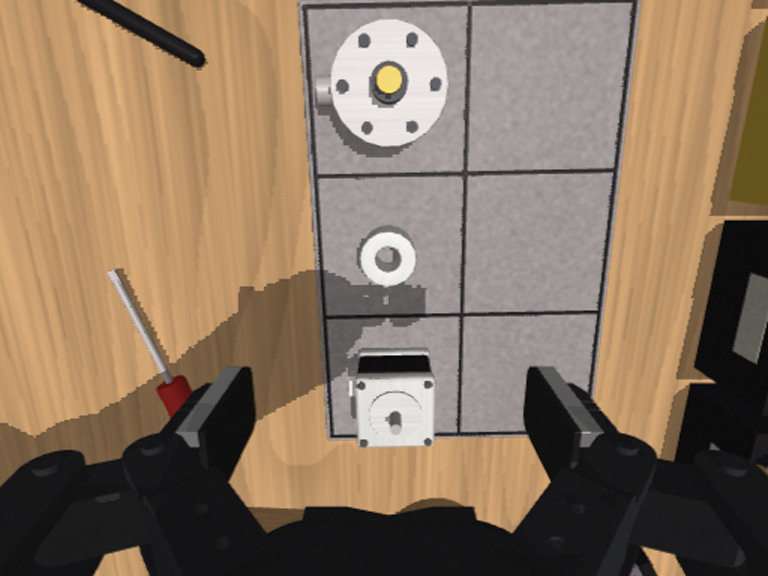

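Request:
{"op": "arm_command", "data": {"steps": [[-0.7, -1.8, 0, 0, 0, -6], [-1.4, -3.6, 0, 0, 0, -12], [-2.1, -5.4, 0, 0, 0, -18], [-2.8, -7.2, 0, 0, 0, -24], [-3.5, -9, 0, 0, 0, -30]], "grip": 7.9}}

```text
time: 9.92
ee_pos: [0.4736, -0.1207, 0.2116]
ee_rot: [0.866, 0.499, -0.001, -0.001]
wrist_force: [0.2, -0.3, 0.1]
opening: 0.0788
```

Request:
{"op": "arm_command", "data": {"steps": [[-0.7, -1.8, 0, 0, 0, -6], [-1.4, -3.6, 0, 0, 0, -12], [-2.1, -5.4, 0, 0, 0, -18], [-2.8, -7.2, 0, 0, 0, -24], [-3.5, -9, 0, 0, 0, -30]]}}

```text
time: 10.33
ee_pos: [0.4385, -0.2105, 0.2117]
ee_rot: [0.966, 0.258, -0.002, -0.001]
wrist_force: [0.6, -0.9, 0.7]
opening: 0.0788
```

Request:
{"op": "arm_command", "data": {"steps": [[-0.8, -2, 0, 0, 0, -7], [-1.6, -4, 0, 0, 0, -14], [-2.4, -6, 0, 0, 0, -21], [-3.2, -8, 0, 0, 0, -28], [-4.1, -9.8, 0, 0, 0, -32.5]]}}

```text
time: 10.75
ee_pos: [0.3978, -0.3088, 0.2116]
ee_rot: [1.0, -0.023, -0.002, -0.0]
wrist_force: [0.8, -0.6, 0.8]
opening: 0.0792
```

Request:
{"op": "arm_command", "data": {"steps": [[0, 0, 0, 0, 0, 0], [0, 0, 0, 0, 0, 0], [0, 0, 0, 0, 0, 0]]}}

```text
time: 11.0
ee_pos: [0.3989, -0.3068, 0.2122]
ee_rot: [1.0, -0.019, -0.001, -0.001]
wrist_force: [0.6, 0.4, -0.0]
opening: 0.0787
```

Run:
```python
from h import *
c=Cam("wrist"); H=c.hsv.astype(int); c.save("w6"); s=get_state(); print(s["joint_pos"],s["ee_pos"],R.from_quat(s["ee_rot"]).as_matrix()[:,0])
m=(H[...,1]<60)&(H[...,2]>110)
c.blobs(m,.040,300);c.blobs(m,.02,300)
```

```text
[ 0.6995  0.5634 -0.213   1.9456  0.1854  0.653  -1.2376] [ 0.3993 -0.3065  0.2125] [ 0.9993 -0.0375 -0.0011]
px [421. 232.] A 8575.5 ctr_mm [ 308.3 -483.2] size [143.1  96.5] ang 17.3
px [262. 178.] A 1310.5 ctr_mm [ 390.6 -308.6] size [17.9 90.2] ang 86.9
px [375. 102.] A 2382.0 ctr_mm [ 465.  -422.5] size [52.9 52.8] ang 2.5
px [68. 67.] A 15243.0 ctr_mm [ 509.2 -126. ] size [ 97.  155.9] ang 1.3
px [421. 232.] A 8575.5 ctr_mm [ 297.9 -494.2] size [152.2 102.7] ang 17.3
px [262. 178.] A 1310.5 ctr_mm [ 385.5 -308.6] size [19. 96.] ang 86.9
px [375. 102.] A 2382.0 ctr_mm [ 464.6 -429.7] size [56.3 56.1] ang 2.5
px [68. 67.] A 15243.0 ctr_mm [ 511.7 -114.3] size [103.1 165.9] ang 1.3
```

View pics/w6.png

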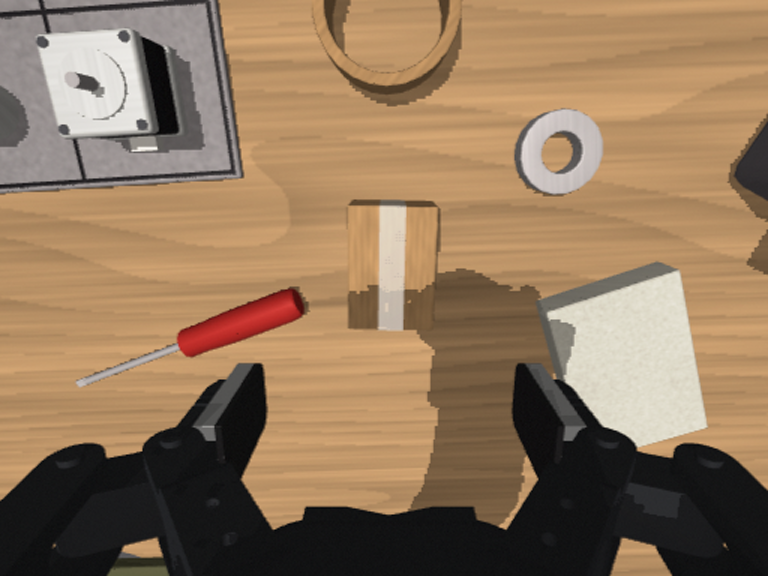

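Request:
{"op": "arm_command", "data": {"steps": [[0, 0, -4, 0, 0, -0.7], [0, 0, -8, 0, 0, -0.7], [0, 0, -12, 0, 0, -0.7], [0, 0, -15, 0, 0, -0.7], [0, 0, -15, 0, 0, -0.7]]}}

```text
time: 11.47
ee_pos: [0.3968, -0.3043, 0.0582]
ee_rot: [1.0, -0.024, -0.004, -0.003]
wrist_force: [0.3, 0.9, 0.5]
opening: 0.079
```

Request:
{"op": "arm_command", "data": {"steps": [[0, 0, -2, 0, 0, 0], [0, 0, -4, 0, 0, 0], [0, 0, -5.8, 0, 0, 0], [0, 0, -5.8, 0, 0, 0], [0, 0, -5.8, 0, 0, 0]]}}

```text
time: 11.88
ee_pos: [0.3997, -0.3075, 0.0061]
ee_rot: [1.0, -0.026, 0.0, -0.0]
wrist_force: [-0.2, -0.1, -0.1]
opening: 0.0789
```

Request:
{"op": "arm_command", "data": {"steps": [[0, 0, 0, 0, 0, 0], [0, 0, 0, 0, 0, 0], [0, 0, 0, 0, 0, 0], [0, 0, 0, 0, 0, 0], [0, 0, 0, 0, 0, 0]], "grip": 5}}

```text
time: 12.3
ee_pos: [0.4001, -0.3084, 0.0073]
ee_rot: [1.0, -0.026, 0.001, 0.001]
wrist_force: [-0.6, 0.9, 7.7]
opening: 0.0608
```

Request:
{"op": "arm_command", "data": {"steps": [[0, 0, 0, 0, 0, 0], [0, 0, 0, 0, 0, 0], [0, 0, 0, 0, 0, 0]]}}

```text
time: 12.55
ee_pos: [0.4001, -0.3084, 0.0072]
ee_rot: [1.0, -0.026, 0.001, 0.001]
wrist_force: [0.3, 1.0, 7.0]
opening: 0.0611
```

Request:
{"op": "arm_command", "data": {"steps": [[0, 0, 2, 0, 0, 0], [0, 0, 6, 0, 0, 0], [0, 0, 10, 0, 0, 0], [0, 0, 13, 0, 0, 0], [1.8, 3, 14, 0, 0, 0]]}}

```text
time: 12.97
ee_pos: [0.4141, -0.2868, 0.1505]
ee_rot: [0.999, -0.033, 0.002, 0.005]
wrist_force: [0.5, -1.4, -1.8]
opening: 0.0615
```

Request:
{"op": "arm_command", "data": {"steps": [[2, 3.4, 0, 0, 0, 1], [4, 6.8, 0, 0, 0, 2], [6, 10.2, 0, 0, 0, 3], [8, 13.6, 0, 0, 0, 4], [10, 17, 0, 0, 0, 4.3]]}}

```text
time: 13.38
ee_pos: [0.5177, -0.1064, 0.1466]
ee_rot: [1.0, 0.012, 0.001, 0.0]
wrist_force: [1.0, -0.6, -1.3]
opening: 0.061
```

Request:
{"op": "arm_command", "data": {"steps": [[2, 3.4, 0, 0, 0, 0], [4, 6.8, 0, 0, 0, 0], [6, 10.2, 0, 0, 0, 0], [8, 13.6, 0, 0, 0, 0], [10, 17, 0, 0, 0, 0]]}}

```text
time: 13.8
ee_pos: [0.6175, 0.0638, 0.1466]
ee_rot: [1.0, 0.011, 0.0, -0.0]
wrist_force: [0.6, -0.6, -1.4]
opening: 0.0615
```

Request:
{"op": "arm_command", "data": {"steps": [[1, 2.1, 0, 0, 0, 0], [1, 2.1, -3, 0, 0, 0], [1, 2.1, -6, 0, 0, 0], [1, 2.1, -8, 0, 0, 0], [1, 2.1, -8, 0, 0, 0]]}}

```text
time: 14.22
ee_pos: [0.6234, 0.0825, 0.062]
ee_rot: [1.0, 0.012, -0.004, 0.001]
wrist_force: [-0.9, -0.1, -1.1]
opening: 0.0611
```

Request:
{"op": "arm_command", "data": {"steps": [[0, 0, 0, 0, 0, 0], [0, 0, 0, 0, 0, 0], [0, 0, 0, 0, 0, 0]]}}

```text
time: 14.47
ee_pos: [0.6286, 0.083, 0.0675]
ee_rot: [1.0, 0.011, 0.002, -0.0]
wrist_force: [0.8, 0.8, -1.0]
opening: 0.061
```

Run:
```python
from h import *
c=Cam("wrist"); H=c.hsv.astype(int); c.save("w7"); s=get_state(); print(s["joint_pos"],s["ee_pos"],R.from_quat(s["ee_rot"]).as_matrix()[:,[0,2]].T,s["wrist_force"],s["opening"])
m=(H[...,1]<60)&(H[...,2]>110); z=s["ee_pos"][2]-.0072+.040
c.blobs(m,z,300)
```

```text
[-0.1572  0.9119 -0.0862  1.6587  0.1261  0.5729 -1.8646] [0.6284 0.083  0.0674] [[ 0.9998  0.0221  0.0035]
 [ 0.0034  0.0006 -1.    ]] [-0.0462 -0.426  -1.0399] 0.06119620470478345
px [496. 310.] A 1129.5 ctr_mm [616.5 -15.9] size [21.8 15.8] ang 1.4
px [261. 270.] A 6073.5 ctr_mm [631.9  82.7] size [64.4 18. ] ang 1.2
px [503. 230.] A 1809.5 ctr_mm [654.5  -7.5] size [53.8 11.5] ang 14.2
px [423. 206.] A 17469.5 ctr_mm [657.7  23.9] size [57.5 58.1] ang 1.3
px [259. 164.] A 4853.5 ctr_mm [675.4  84.1] size [19.4 58.2] ang 1.3
px [303. 150.] A 1665.5 ctr_mm [686.4  61.7] size [ 39.  127.4] ang 19.4
```

View pics/w7.png

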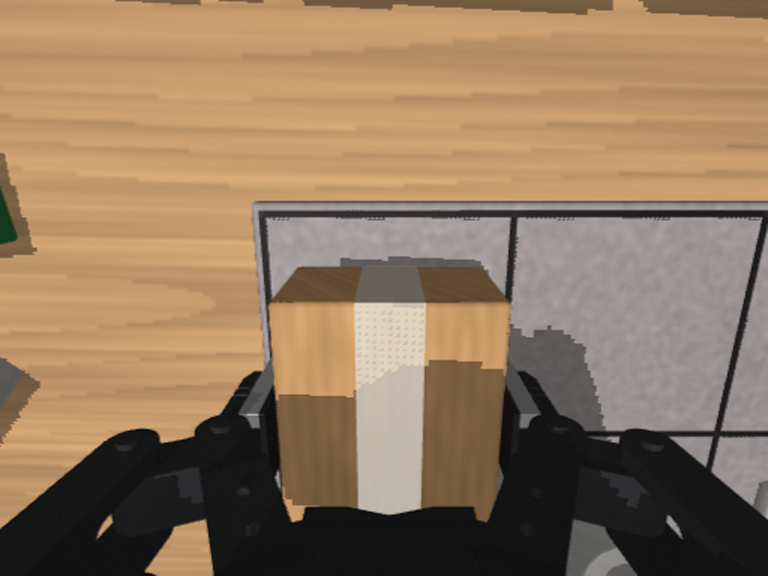

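Request:
{"op": "arm_command", "data": {"steps": [[0, 0, -2, 0, 0, 0], [0, 0, -3.5, 0, 0, 0], [0, 0, -4.6, 0, 0, 0], [0, 0, -5, 0, 0, 0], [0, 0, -5.2, 0, 0, 0]]}}

```text
time: 14.93
ee_pos: [0.6264, 0.0828, 0.0153]
ee_rot: [1.0, 0.011, -0.001, 0.0]
wrist_force: [-9.3, -0.7, 27.2]
opening: 0.0609
```

Request:
{"op": "arm_command", "data": {"steps": [[0, 0, 0, 0, 0, 0], [0, 0, 0, 0, 0, 0], [0, 0, 0, 0, 0, 0]]}}

```text
time: 15.18
ee_pos: [0.6265, 0.0829, 0.0153]
ee_rot: [1.0, 0.011, -0.0, 0.0]
wrist_force: [-5.2, -1.0, 8.6]
opening: 0.0612
```

Request:
{"op": "arm_command", "data": {"steps": [[0, 0, 0, 0, 0, 0], [0, 0, 0, 0, 0, 0], [0, 0, 0, 0, 0, 0], [0, 0, 0, 0, 0, 0]], "grip": 8}}

```text
time: 15.52
ee_pos: [0.6276, 0.083, 0.0136]
ee_rot: [1.0, 0.011, 0.0, -0.0]
wrist_force: [-0.1, -0.2, 0.1]
opening: 0.08
```

Request:
{"op": "arm_command", "data": {"steps": [[0, 0, 2, 0, 0, 0], [0, 0, 6, 0, 0, 0], [0, 0, 10, 0, 0, 0], [0, 0, 14, 0, 0, 0], [0, 0, 18, 0, 0, 0]]}}

```text
time: 15.93
ee_pos: [0.6268, 0.0829, 0.1951]
ee_rot: [1.0, 0.011, -0.0, 0.0]
wrist_force: [0.2, 0.5, -1.5]
opening: 0.0798
```

Request:
{"op": "arm_command", "data": {"steps": [[0, 0, 2, 0, 0, 0], [0, 0, 2, 0, 0, 0], [0, 0, 2, 0, 0, 0]]}}

```text
time: 16.18
ee_pos: [0.6278, 0.083, 0.2146]
ee_rot: [1.0, 0.011, 0.001, -0.0]
wrist_force: [0.2, 0.4, -0.3]
opening: 0.0802
```

Run:
```python
from h import *
c=Cam("wrist"); H=c.hsv.astype(int); c.save("w8"); s=get_state(); print(s["joint_pos"],s["ee_pos"],R.from_quat(s["ee_rot"]).as_matrix()[:,0])
c.blobs((H[...,1]<60)&(H[...,2]>80),.008,600);print()
c.blobs((H[...,1]<60)&(H[...,2]>110),.048,600)
print("carton brown"); c.blobs((H[...,1]>60)&(H[...,2]>60),.048,600)
```

```text
[-0.1445  0.7166 -0.1096  1.5641  0.0945  0.8668 -1.8369] [0.6267 0.0828 0.2129] [ 0.9997  0.0225 -0.0007]
px [459. 279.] A 2386.5 ctr_mm [ 482.7 -178.4] size [70.6 72.8] ang 1.3
px [432. 244.] A 3129.5 ctr_mm [ 517.4 -140. ] size [ 99.2 107.4] ang 1.3
px [347. 254.] A 4614.0 ctr_mm [511.1 -30.2] size [106.7 107.7] ang 1.3
px [ 69. 210.] A 3098.0 ctr_mm [567.8 311.6] size [ 51.3 101.1] ang 52.3
px [450. 171.] A 8165.0 ctr_mm [ 624.3 -137.5] size [106.9 107.6] ang 1.3
px [355. 171.] A 8169.0 ctr_mm [621.8 -27.4] size [106.9 107.9] ang 1.3
px [260. 198.] A 11237.5 ctr_mm [556.4  81.1] size [232.9 108.1] ang 1.3
px [330. 156.] A 983.5 ctr_mm [567.1 -28.5] size [227.6 338.2] ang 1.3

px [460. 280.] A 2165.5 ctr_mm [ 506.9 -149.1] size [61.3 62.8] ang 1.4
px [432. 244.] A 3026.5 ctr_mm [ 538.9 -114.4] size [86.5 94.2] ang 1.3
px [379. 237.] A 900.0 ctr_mm [554.8 -47. ] size [51.7 33.6] ang 1.3
px [ 62. 215.] A 2183.5 ctr_mm [577.9 293.7] size [38.8 71.8] ang 52.3
px [259. 236.] A 6232.0 ctr_mm [565.9  81. ] size [192.5  94.7] ang 1.3
px [450. 172.] A 8065.5 ctr_mm [ 632.4 -112.2] size [93.7 94.3] ang 1.3
px [359. 167.] A 6806.0 ctr_mm [630.2 -14.8] size [93.7 94.8] ang 1.3
px [255. 158.] A 2795.0 ctr_mm [628.1  82.6] size [93.7 94.9] ang 1.4
px [305. 155.] A 863.0 ctr_mm [582.8 -15. ] size [200.2 298.5] ang 1.3
carton brown
px [ 92. 374.] A 627.0 ctr_mm [367.8 292.8] size [36.5 51.2] ang 1.3
px [279. 181.] A 1753.5 ctr_mm [619.   61.7] size [93.3 22.3] ang 1.8
px [242. 181.] A 1740.0 ctr_mm [618.7 101.6] size [92.1 22.2] ang 0.9
px [503. 226.] A 3235.0 ctr_mm [ 563.1 -177. ] size [241.8  32.6] ang 14.3
px [223. 164.] A 94217.0 ctr_mm [595.8 110. ] size [519.5 408. ] ang 83.1
```

View pics/w8.png

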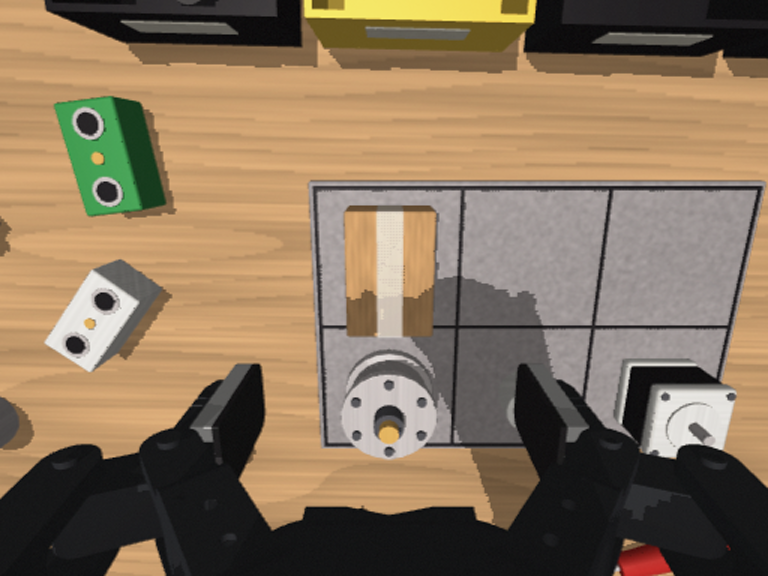

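Request:
{"op": "arm_command", "data": {"steps": [[-1.1, -3.7, 0, 0, 0, 0], [-2.2, -7.4, 0, 0, 0, 0], [-3.3, -11.1, 0, 0, 0, 0], [-4.4, -14.8, 0, 0, 0, 0], [-5.5, -18.5, 0, 0, 0, 0]], "grip": 8.5}}

```text
time: 16.65
ee_pos: [0.5699, -0.1035, 0.2111]
ee_rot: [1.0, 0.011, -0.002, -0.0]
wrist_force: [0.8, -0.4, 0.2]
opening: 0.085
```

Request:
{"op": "arm_command", "data": {"steps": [[-1.1, -3.7, 0, 0, 0, 0], [-2.2, -7.4, 0, 0, 0, 0], [-3.3, -11.1, 0, 0, 0, 0], [-4.4, -14.8, 0, 0, 0, 0], [-5.5, -18.5, 0, 0, 0, 0]]}}

```text
time: 17.07
ee_pos: [0.515, -0.2882, 0.2111]
ee_rot: [1.0, 0.011, -0.002, -0.001]
wrist_force: [0.4, -0.7, 0.5]
opening: 0.0848
```

Request:
{"op": "arm_command", "data": {"steps": [[-1.1, -3.6, -0.5, 0, 0, 0], [-2.2, -7.2, -1, 0, 0, 0], [-3.3, -10.8, -1.5, 0, 0, 0], [-5, -14.1, -3, 0, 0, 0], [-5, -14.1, -3, 0, 0, 0]]}}

```text
time: 17.48
ee_pos: [0.4576, -0.4366, 0.1783]
ee_rot: [1.0, 0.005, -0.006, 0.001]
wrist_force: [-2.0, -0.8, -0.4]
opening: 0.0848
```

Request:
{"op": "arm_command", "data": {"steps": [[0, 0, -3, 0, 0, 0], [0, 0, -6, 0, 0, 0], [0, 0, -9, 0, 0, 0], [0, 0, -12, 0, 0, 0], [0, 0, -12, 0, 0, 0]]}}

```text
time: 17.9
ee_pos: [0.4622, -0.4237, 0.0557]
ee_rot: [1.0, 0.012, -0.006, -0.005]
wrist_force: [-1.3, 1.5, -0.4]
opening: 0.085
```

Run:
```python
from h import *
c=Cam("wrist"); H=c.hsv.astype(int); c.save("w9"); s=get_state(); print(s["joint_pos"],s["ee_pos"],R.from_quat(s["ee_rot"]).as_matrix()[:,0])
c.blobs((H[...,1]<60)&(H[...,2]>110),.02,600)
```

```text
[ 0.7458  0.9263 -0.1417  1.6592  0.2067  0.5816 -1.0622] [ 0.4639 -0.4251  0.0588] [ 0.9997  0.023  -0.0082]
px [270. 215.] A 6093.0 ctr_mm [ 465.7 -429.5] size [56.2 56.4] ang 1.7
```

Request:
{"op": "arm_command", "data": {"steps": [[0, 0, -1, 0, 0, 0], [0, 0, -2, 0, 0, 0], [0, 0, -2, 0, 0, 0], [0, 0, -2, 0, 0, 0]]}}

```text
time: 18.28
ee_pos: [0.4672, -0.4281, 0.0437]
ee_rot: [1.0, 0.011, 0.0, 0.0]
wrist_force: [0.2, 0.0, 0.8]
opening: 0.0851
```

Request:
{"op": "arm_command", "data": {"steps": [[-0.1, 0, -2, 0, 0, 0], [-0.1, 0, -3.5, 0, 0, 0], [-0.1, 0, -4.1, 0, 0, 0], [-0.1, 0, -4.1, 0, 0, 0], [-0.1, 0, -4.1, 0, 0, 0]]}}

```text
time: 18.7
ee_pos: [0.466, -0.428, 0.0023]
ee_rot: [1.0, 0.011, -0.0, -0.0]
wrist_force: [0.1, 0.5, -0.3]
opening: 0.085
```

Request:
{"op": "arm_command", "data": {"steps": [[0, 0, 0, 0, 0, 0], [0, 0, 0, 0, 0, 0], [0, 0, 0, 0, 0, 0], [0, 0, 0, 0, 0, 0], [0, 0, 0, 0, 0, 0]], "grip": 4.5}}

```text
time: 19.12
ee_pos: [0.4667, -0.4285, 0.0038]
ee_rot: [1.0, 0.011, 0.001, 0.001]
wrist_force: [-0.9, 0.0, 6.4]
opening: 0.055
```

Request:
{"op": "arm_command", "data": {"steps": [[0, 0, 0, 0, 0, 0], [0, 0, 0, 0, 0, 0], [0, 0, 0, 0, 0, 0]]}}

```text
time: 19.37
ee_pos: [0.4667, -0.4286, 0.0038]
ee_rot: [1.0, 0.011, 0.001, 0.001]
wrist_force: [-0.6, -0.0, 5.7]
opening: 0.0552
```

Request:
{"op": "arm_command", "data": {"steps": [[0, 0, 1, 0, 0, 0], [0, 0, 3, 0, 0, 0], [0, 0, 6, 0, 0, 0], [0, 0, 10, 0, 0, 0], [0, 0, 14, 0, 0, 0]]}}

```text
time: 19.78
ee_pos: [0.4653, -0.4274, 0.1438]
ee_rot: [1.0, 0.011, -0.001, -0.001]
wrist_force: [1.5, -1.0, -1.6]
opening: 0.0552
```

Request:
{"op": "arm_command", "data": {"steps": [[0, 0, 0, 0, 0, 0], [0, 0, 0, 0, 0, 0]]}}

```text
time: 19.95
ee_pos: [0.4676, -0.4294, 0.1458]
ee_rot: [1.0, 0.011, 0.002, 0.002]
wrist_force: [-0.6, 0.4, -1.5]
opening: 0.0551
```

Run:
```python
from h import *
c=Cam("wrist"); H=c.hsv.astype(int); c.save("w10"); s=get_state(); print(s["ee_pos"],R.from_quat(s["ee_rot"]).as_matrix()[:,0],s["opening"],s["wrist_force"])
for dz in(-.0038+.02,): c.blobs((H[...,1]<60)&(H[...,2]>100),s["ee_pos"][2]+dz,600)
```

```text
[ 0.4661 -0.4282  0.1435] [0.9997 0.0224 0.0011] 0.054851138522035436 [ 0.2786  0.3645 -1.9263]
px [478. 301.] A 2646.0 ctr_mm [ 447.1 -537.7] size [57.9 17.3] ang 55.1
px [267. 274.] A 13074.0 ctr_mm [ 457.2 -431.4] size [85.  56.6] ang 10.8
```

View pics/w10.png

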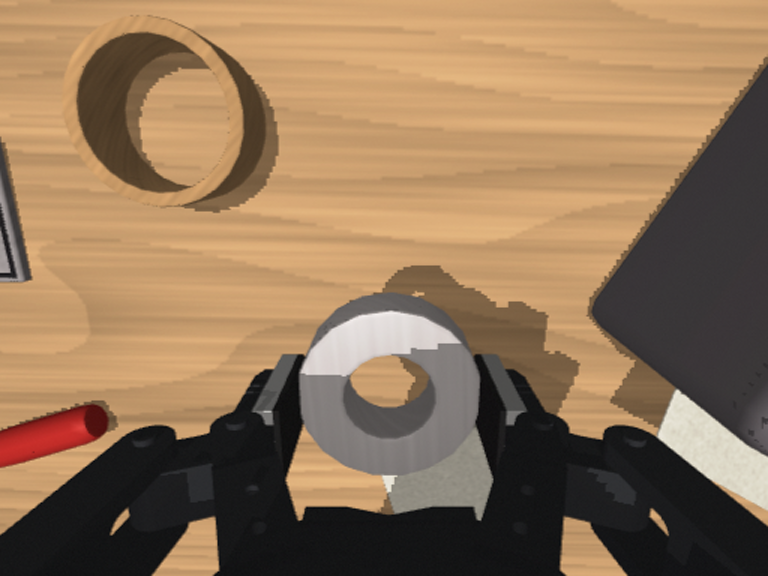

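Request:
{"op": "arm_command", "data": {"steps": [[1.1, 3.7, 0, 0, 0, 0], [2.2, 7.4, 0, 0, 0, 0], [3.3, 11.1, 0, 0, 0, 0], [4.4, 14.8, 0, 0, 0, 0], [5.5, 18.5, 0, 0, 0, 0]]}}

```text
time: 20.42
ee_pos: [0.5197, -0.2408, 0.1406]
ee_rot: [1.0, 0.011, -0.002, -0.001]
wrist_force: [0.9, 0.2, -1.2]
opening: 0.0548
```

Request:
{"op": "arm_command", "data": {"steps": [[1.1, 3.7, 0, 0, 0, 0], [2.2, 7.4, 0, 0, 0, 0], [3.3, 11.1, 0, 0, 0, 0], [4.4, 14.8, 0, 0, 0, 0], [5.5, 18.5, 0, 0, 0, 0]]}}

```text
time: 20.83
ee_pos: [0.5747, -0.0561, 0.1406]
ee_rot: [1.0, 0.011, -0.002, 0.0]
wrist_force: [0.5, -0.2, -1.2]
opening: 0.055
```

Request:
{"op": "arm_command", "data": {"steps": [[1.1, 3.7, 0, 0, 0, 0], [2.2, 7.4, 0, 0, 0, 0], [3.3, 11, 0, 0, 0, 0], [4.1, 14.1, -1, 0, 0, 0], [4.1, 14.1, -3, 0, 0, 0]]}}

```text
time: 21.25
ee_pos: [0.6191, 0.0951, 0.1125]
ee_rot: [1.0, 0.017, 0.002, -0.005]
wrist_force: [0.7, 1.6, -1.0]
opening: 0.0552
```

Request:
{"op": "arm_command", "data": {"steps": [[0, 0, -2, 0, 0, 0], [0, 0, -4, 0, 0, 0], [0, 0, -4, 0, 0, 0], [0, 0, -4, 0, 0, 0], [0, 0, -4, 0, 0, 0]]}}

```text
time: 21.67
ee_pos: [0.617, 0.0827, 0.0723]
ee_rot: [1.0, 0.011, -0.0, 0.0]
wrist_force: [0.1, -0.1, -1.1]
opening: 0.0547
```

Run:
```python
from h import *
s=get_state(); print(s["ee_pos"],R.from_quat(s["ee_rot"]).as_matrix()[:,[0,2]].T,s["wrist_force"],s["opening"])
```

```text
[0.617  0.0827 0.0723] [[ 0.9998  0.0221 -0.0005]
 [-0.0005 -0.0002 -1.    ]] [ 0.0547 -0.1287 -1.1253] 0.05472109267299865
```

Request:
{"op": "arm_command", "data": {"steps": [[0, 0, -0.8, 0, 0, 0], [0, 0, -1.4, 0, 0, 0], [0, 0, -1.8, 0, 0, 0], [0, 0, -2, 0, 0, 0], [0, 0, -2.1, 0, 0, 0]]}}

```text
time: 22.08
ee_pos: [0.6167, 0.0829, 0.0518]
ee_rot: [1.0, 0.011, -0.0, 0.0]
wrist_force: [-3.9, 0.9, 12.1]
opening: 0.0551
```

Request:
{"op": "arm_command", "data": {"steps": [[0, 0, 0, 0, 0, 0], [0, 0, 0, 0, 0, 0], [0, 0, 0, 0, 0, 0]]}}

```text
time: 22.33
ee_pos: [0.6167, 0.0829, 0.0518]
ee_rot: [1.0, 0.011, -0.0, 0.0]
wrist_force: [-2.3, -0.6, 6.1]
opening: 0.0552
```

Request:
{"op": "arm_command", "data": {"steps": [[0, 0, 0, 0, 0, 0], [0, 0, 0, 0, 0, 0], [0, 0, 0, 0, 0, 0], [0, 0, 0, 0, 0, 0]], "grip": 8}}

```text
time: 22.67
ee_pos: [0.6174, 0.083, 0.0512]
ee_rot: [1.0, 0.011, 0.0, -0.0]
wrist_force: [0.5, -0.1, 0.5]
opening: 0.08
```

Request:
{"op": "arm_command", "data": {"steps": [[0, 0, 2, 0, 0, 0], [0, 0, 6, 0, 0, 0], [0, 0, 10, 0, 0, 0], [0, 0, 14, 0, 0, 0], [0, 0, 17, 0, 0, 0]]}}

```text
time: 23.08
ee_pos: [0.6182, 0.0831, 0.2247]
ee_rot: [1.0, 0.011, 0.002, -0.0]
wrist_force: [0.8, -0.3, -0.3]
opening: 0.0802
```

Request:
{"op": "arm_command", "data": {"steps": [[0, 0, 0, 0, 0, 0], [0, 0, 0, 0, 0, 0], [0, 0, 0, 0, 0, 0]]}}

```text
time: 23.33
ee_pos: [0.6164, 0.0828, 0.2206]
ee_rot: [1.0, 0.011, -0.001, 0.0]
wrist_force: [0.1, -0.8, -0.5]
opening: 0.08
```

Run:
```python
from h import *
c=Cam("wrist"); H=c.hsv.astype(int); c.save("w11"); s=get_state(); print(s["joint_pos"],s["ee_pos"],R.from_quat(s["ee_rot"]).as_matrix()[:,0])
c.blobs((H[...,1]<60)&(H[...,2]>80),.008,600)
print("carton"); c.blobs((H[...,1]>60)&(H[...,2]>60),.048,300)
print("bearing/carton top"); c.blobs((H[...,1]<45)&(H[...,2]>150),.068,300)
```

```text
[-0.1778  0.6946 -0.0539  1.5904  0.0455  0.8608 -1.7972] [0.616  0.0828 0.2198] [ 0.9997  0.0226 -0.003 ]
px [453. 270.] A 2563.5 ctr_mm [ 484.5 -169. ] size [68.8 90.1] ang 1.3
px [429. 237.] A 3376.5 ctr_mm [ 513.4 -140.2] size [106.6 107.4] ang 1.3
px [347. 244.] A 5023.0 ctr_mm [511.7 -30.6] size [105.  106.9] ang 1.3
px [ 70. 198.] A 3081.5 ctr_mm [568.4 311.4] size [51.9 99.7] ang 52.3
px [448. 160.] A 8190.0 ctr_mm [ 623.8 -137.6] size [106.6 107.5] ang 1.3
px [354. 160.] A 8143.0 ctr_mm [621.4 -27.4] size [106.7 107.9] ang 1.2
px [305. 173.] A 15634.5 ctr_mm [562.5 -28.6] size [237.3 338.3] ang 1.3
carton
px [428. 375.] A 614.5 ctr_mm [ 357.4 -145.8] size [35.9 51.6] ang 1.3
px [ 92. 374.] A 627.0 ctr_mm [348.2 297.1] size [37.5 52.4] ang 1.3
px [282. 145.] A 601.0 ctr_mm [641.7  61.8] size [44.3 21.3] ang 1.9
px [239. 145.] A 609.5 ctr_mm [641.3 102.4] size [22.1 45.7] ang 89.8
px [279. 177.] A 100221.5 ctr_mm [578.3  86. ] size [394.  624.9] ang 1.3
bearing/carton top
px [459. 269.] A 2152.5 ctr_mm [ 518.1 -135.4] size [54.9 55.7] ang 1.3
px [427. 237.] A 2703.0 ctr_mm [ 543.6 -102.1] size [87.3 87.1] ang 1.3
px [377. 229.] A 1016.5 ctr_mm [558.1 -38.3] size [55.5 30.8] ang 1.3
px [253. 243.] A 4298.0 ctr_mm [535.3  81.1] size [104.3  86.7] ang 1.7
px [ 63. 203.] A 2096.0 ctr_mm [584.4 280.8] size [35.6 66.5] ang 52.4
px [451. 160.] A 7689.5 ctr_mm [634.9 -99.8] size [86.6 87. ] ang 1.3
px [358. 159.] A 7005.5 ctr_mm [632.9  -8.5] size [86.7 87.4] ang 1.1
px [258. 155.] A 4894.0 ctr_mm [631.2  82.9] size [87.5 87.8] ang 1.4
px [60. 70.] A 315.0 ctr_mm [710.7 263. ] size [16.7 17.9] ang 1.3
```

View pics/w11.png

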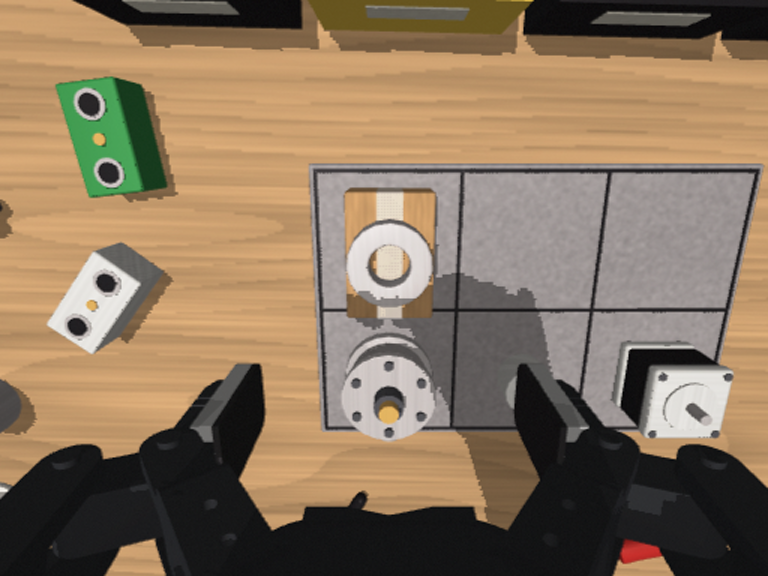

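Request:
{"op": "arm_command", "data": {"steps": [[-0.2, 1.1, 0, 0, 0, 7], [-0.4, 2.2, 0, 0, 0, 14], [-0.6, 3.3, 0, 0, 0, 21], [-0.8, 4.4, 0, 0, 0, 28], [-1, 5.5, 0, 0, 0, 35]], "grip": 8}}

```text
time: 23.8
ee_pos: [0.6058, 0.1382, 0.2191]
ee_rot: [0.949, 0.314, -0.002, -0.0]
wrist_force: [-0.6, 0.8, 0.1]
opening: 0.0802
```

Request:
{"op": "arm_command", "data": {"steps": [[-0.2, 1.1, 0, 0, 0, 7], [-0.4, 2.2, 0, 0, 0, 14], [-0.6, 3.3, 0, 0, 0, 21], [-0.8, 4.4, 0, 0, 0, 28], [-1, 5.5, 0, 0, 0, 35]]}}

```text
time: 24.22
ee_pos: [0.5959, 0.1931, 0.2191]
ee_rot: [0.811, 0.585, -0.002, -0.001]
wrist_force: [0.3, 0.2, 0.2]
opening: 0.0799
```

Request:
{"op": "arm_command", "data": {"steps": [[-0.2, 1.1, 0, 0, 0, 7], [-0.4, 2.2, 0, 0, 0, 14], [-0.6, 3.3, 0, 0, 0, 21], [-0.8, 4.4, 0, 0, 0, 28], [-1, 5.5, 0, 0, 0, 35]]}}

```text
time: 24.63
ee_pos: [0.5859, 0.248, 0.2191]
ee_rot: [0.597, 0.802, -0.002, -0.001]
wrist_force: [-0.4, -0.2, -0.3]
opening: 0.0795
```

Request:
{"op": "arm_command", "data": {"steps": [[-0.2, 1.1, -0.5, 0, 0, 7], [-0.4, 2.2, -1, 0, 0, 14], [-0.6, 3.3, -1.5, 0, 0, 21], [-0.8, 4.4, -2, 0, 0, 28], [-1.2, 5.5, -2, 0, 0, 35]]}}

```text
time: 25.05
ee_pos: [0.5739, 0.3022, 0.1979]
ee_rot: [0.329, 0.944, -0.002, -0.002]
wrist_force: [-0.2, 0.1, -0.3]
opening: 0.0797
```

Request:
{"op": "arm_command", "data": {"steps": [[0, 0, 0, 0, 0, 0.8], [0, 0, 0, 0, 0, 0.8], [0, 0, 0, 0, 0, 0.8]]}}

```text
time: 25.3
ee_pos: [0.5751, 0.3017, 0.2002]
ee_rot: [0.326, 0.945, -0.001, -0.0]
wrist_force: [-0.6, -0.7, -0.4]
opening: 0.08
```

Run:
```python
from h import *
c=Cam("wrist"); H=c.hsv.astype(int); c.save("w12"); s=get_state(); x=R.from_quat(s["ee_rot"]).as_matrix()[:,0];print(s["joint_pos"],s["ee_pos"],np.degrees(np.arctan2(x[1],x[0])))
c.blobs((H[...,1]<60)&(H[...,2]>150),.038,600)
```

```text
[-0.1994  0.8343 -0.7004  1.4999  0.5922  1.0285 -0.144 ] [0.5754 0.3016 0.2006] 141.88368013298458
px [ 74. 247.] A 7193.5 ctr_mm [512.7  76. ] size [ 96.8 154.2] ang 1.4
px [261. 174.] A 2578.0 ctr_mm [575.5 303.2] size [39.7 72.9] ang 52.1
px [305.   7.] A 707.0 ctr_mm [481.6 425.8] size [46.2 14. ] ang 51.9
```

Request:
{"op": "arm_command", "data": {"steps": [[-0.1, 0.1, -4, 0, 0, 0], [-0.1, 0.1, -8, 0, 0, 0], [-0.1, 0.1, -12, 0, 0, 0], [-0.1, 0.1, -14.5, 0, 0, 0], [-0.1, 0.1, -14.5, 0, 0, 0]]}}

```text
time: 25.77
ee_pos: [0.5714, 0.2996, 0.0505]
ee_rot: [0.326, 0.945, -0.005, -0.002]
wrist_force: [-1.0, -0.1, -0.6]
opening: 0.0801
```

Request:
{"op": "arm_command", "data": {"steps": [[0, 0, -2, 0, 0, 0], [0, 0, -4, 0, 0, 0], [0, 0, -5, 0, 0, 0], [0, 0, -5, 0, 0, 0], [0, 0, -5, 0, 0, 0]]}}

```text
time: 26.18
ee_pos: [0.5747, 0.304, 0.0074]
ee_rot: [0.325, 0.946, 0.0, 0.0]
wrist_force: [0.3, -0.6, 0.3]
opening: 0.0802
```

Request:
{"op": "arm_command", "data": {"steps": [[0, 0, 0, 0, 0, 0], [0, 0, 0, 0, 0, 0], [0, 0, 0, 0, 0, 0], [0, 0, 0, 0, 0, 0], [0, 0, 0, 0, 0, 0]], "grip": 3}}

```text
time: 26.6
ee_pos: [0.5748, 0.3044, 0.0076]
ee_rot: [0.325, 0.946, 0.001, 0.001]
wrist_force: [-0.4, -1.0, 6.0]
opening: 0.0392
```

Request:
{"op": "arm_command", "data": {"steps": [[0, 0, 0, 0, 0, 0], [0, 0, 0, 0, 0, 0], [0, 0, 0, 0, 0, 0], [0, 0, 0, 0, 0, 0]]}}

```text
time: 26.93
ee_pos: [0.5748, 0.3044, 0.0076]
ee_rot: [0.325, 0.946, 0.001, 0.001]
wrist_force: [0.8, -0.6, 6.3]
opening: 0.0389
```

Run:
```python
from h import *
s=get_state(); x=R.from_quat(s["ee_rot"]).as_matrix()[:,0];print(s["ee_pos"],np.degrees(np.arctan2(x[1],x[0])),s["opening"])
```

```text
[0.5748 0.3044 0.0076] 142.07113089601432 0.03892906476827828
```

Request:
{"op": "arm_command", "data": {"steps": [[0, 0, 2, 0, 0, 0], [0, 0, 6, 0, 0, 0], [0, 0, 10, 0, 0, 0], [0, 0, 14, 0, 0, 0], [0.3, -3, 15, 0, 0, -6]]}}

```text
time: 27.35
ee_pos: [0.5771, 0.2853, 0.1639]
ee_rot: [0.37, 0.929, 0.009, 0.0]
wrist_force: [0.6, 3.2, -1.4]
opening: 0.0392
```

Request:
{"op": "arm_command", "data": {"steps": [[0.4, -3.8, 0, 0, 0, -6], [0.8, -7.6, 0, 0, 0, -12], [1.2, -11.4, 0, 0, 0, -18], [1.6, -15.2, 0, 0, 0, -24], [2, -19, 0, 0, 0, -30]]}}

```text
time: 27.77
ee_pos: [0.5966, 0.0819, 0.1563]
ee_rot: [0.603, 0.798, -0.0, -0.0]
wrist_force: [0.4, 0.7, -2.3]
opening: 0.0393
```

Request:
{"op": "arm_command", "data": {"steps": [[0.4, -3.8, 0, 0, 0, -6], [0.8, -7.6, 0, 0, 0, -12], [1.2, -11.4, 0, 0, 0, -14.8], [1.6, -15.2, 0, 0, 0, -14.8], [2, -19, 0, 0, 0, -14.8]]}}

```text
time: 28.18
ee_pos: [0.6165, -0.1079, 0.1562]
ee_rot: [0.699, 0.715, -0.0, -0.0]
wrist_force: [0.9, -0.0, -2.0]
opening: 0.0388
```

Request:
{"op": "arm_command", "data": {"steps": [[0.6, -3.1, 0, 0, 0, 0], [0.6, -3.1, -3, 0, 0, 0], [0.6, -3.1, -6, 0, 0, 0], [0.6, -3.1, -8, 0, 0, 0], [0.6, -3.1, -8, 0, 0, 0]]}}

```text
time: 28.6
ee_pos: [0.619, -0.1371, 0.0716]
ee_rot: [0.699, 0.715, -0.003, -0.004]
wrist_force: [-0.5, 0.7, -2.0]
opening: 0.0391
```

Request:
{"op": "arm_command", "data": {"steps": [[0, 0, 0, 0, 0, 0], [0, 0, 0, 0, 0, 0], [0, 0, 0, 0, 0, 0]]}}

```text
time: 28.85
ee_pos: [0.6245, -0.1368, 0.0782]
ee_rot: [0.699, 0.715, 0.001, 0.001]
wrist_force: [-0.3, 0.4, -2.4]
opening: 0.0394
```

Run:
```python
from h import *
s=get_state(); M=R.from_quat(s["ee_rot"]).as_matrix();x=M[:,0];print(s["joint_pos"],s["ee_pos"],np.degrees(np.arctan2(x[1],x[0])),M[:,2],s["opening"])
```

```text
[ 0.381   0.9336 -0.4451  1.6261  0.5604  0.7086 -0.3161] [ 0.6245 -0.1368  0.0782] 91.3031994995955 [ 0.0034 -0.0002 -1.    ] 0.039420111843368036
```

Target TCP z is about 0.0156, so down 6.3 cm.

Request:
{"op": "arm_command", "data": {"steps": [[0, 0, -2, 0, 0, 0], [0, 0, -4, 0, 0, 0], [0, 0, -5.4, 0, 0, 0], [0, 0, -5.9, 0, 0, 0], [0, 0, -6.2, 0, 0, 0]]}}

```text
time: 29.27
ee_pos: [0.6224, -0.137, 0.0155]
ee_rot: [0.699, 0.715, -0.001, -0.0]
wrist_force: [-10.3, 0.2, 27.8]
opening: 0.0392
```

Request:
{"op": "arm_command", "data": {"steps": [[0, 0, 0, 0, 0, 0], [0, 0, 0, 0, 0, 0], [0, 0, 0, 0, 0, 0]]}}

```text
time: 29.52
ee_pos: [0.624, -0.1369, 0.0156]
ee_rot: [0.699, 0.715, 0.001, 0.001]
wrist_force: [-0.9, 1.0, 5.0]
opening: 0.0393
```

Request:
{"op": "arm_command", "data": {"steps": [[0, 0, 0, 0, 0, 0], [0, 0, 0, 0, 0, 0], [0, 0, 0, 0, 0, 0], [0, 0, 0, 0, 0, 0]], "grip": 6}}

```text
time: 29.85
ee_pos: [0.6233, -0.1371, 0.0144]
ee_rot: [0.699, 0.715, 0.0, 0.0]
wrist_force: [-0.3, 0.6, -1.0]
opening: 0.06
```

Request:
{"op": "arm_command", "data": {"steps": [[0, 0, 2, 0, 0, 0], [0, 0, 6, 0, 0, 0], [0, 0, 10, 0, 0, 0], [0, 0, 14, 0, 0, 0], [0, 0, 18, 0, 0, 0]]}}

```text
time: 30.27
ee_pos: [0.6227, -0.137, 0.196]
ee_rot: [0.699, 0.715, -0.0, -0.0]
wrist_force: [0.6, 0.6, -0.4]
opening: 0.06
```

Request:
{"op": "arm_command", "data": {"steps": [[0, 0, 2, 0, 0, 0], [0, 0, 2, 0, 0, 0], [0, 0, 2, 0, 0, 0]], "grip": 7.8}}

```text
time: 30.52
ee_pos: [0.6238, -0.1371, 0.2156]
ee_rot: [0.699, 0.715, 0.001, 0.001]
wrist_force: [-0.3, -0.2, -0.5]
opening: 0.0783
```

Run:
```python
from h import *
c=Cam("wrist"); H=c.hsv.astype(int); c.save("w13"); s=get_state(); x=R.from_quat(s["ee_rot"]).as_matrix()[:,0];print(s["ee_pos"],np.degrees(np.arctan2(x[1],x[0])))
c.blobs((H[...,1]<60)&(H[...,2]>80),.008,600);print()
c.blobs((H[...,1]<60)&(H[...,2]>185),.046,400)
```

```text
[ 0.6226 -0.1373  0.2139] 91.27991999816393
px [320. 332.] A 1364.0 ctr_mm [ 714.8 -378.2] size [95.1 60. ] ang 29.4
px [418. 251.] A 853.0 ctr_mm [ 824.2 -241.1] size [31.7 71.5] ang 28.5
px [489. 215.] A 631.0 ctr_mm [ 904.6 -191.3] size [28.2 44.1] ang 59.3
px [498. 140.] A 900.0 ctr_mm [ 890.1 -103.6] size [36.5 45.4] ang 14.5
px [261. 164.] A 8409.0 ctr_mm [ 626.  -137.2] size [108.6 107. ] ang 1.3
px [166. 164.] A 8425.0 ctr_mm [ 516.2 -139.6] size [108.1 106.9] ang 1.3
px [412. 110.] A 687.5 ctr_mm [790.4 -71.8] size [13.1 69.3] ang 0.1
px [469.  92.] A 2282.5 ctr_mm [850.2 -54.1] size [49.2 90.9] ang 67.4
px [157.  60.] A 11101.0 ctr_mm [513.7 -29.8] size [108.2 106.5] ang 1.3
px [229. 105.] A 12599.5 ctr_mm [570.3 -83.2] size [228.5 228.2] ang 1.3

px [150. 177.] A 2784.0 ctr_mm [ 510.6 -146.1] size [59.2 64.5] ang 1.3
px [272. 171.] A 2143.0 ctr_mm [ 638.3 -130.3] size [66.6 56.8] ang 1.3
px [223. 157.] A 512.0 ctr_mm [ 588.4 -120.4] size [21.2 66.6] ang 3.6
px [197. 144.] A 975.5 ctr_mm [ 556.3 -115.8] size [34.6 63.3] ang 1.2
px [134. 132.] A 487.5 ctr_mm [501.7 -98.6] size [43.7 26.6] ang 1.4
px [465. 101.] A 480.0 ctr_mm [822.1 -60.7] size [23.4 23.8] ang 51.9
px [294. 105.] A 452.5 ctr_mm [653.7 -64.6] size [33.9 25.2] ang 1.3
px [499.  98.] A 500.0 ctr_mm [854.6 -57.2] size [24.5 23.2] ang 1.3
px [456.  77.] A 496.5 ctr_mm [809.4 -38.4] size [23.5 22.9] ang 50.3
px [141.  61.] A 1436.0 ctr_mm [512.  -31.6] size [40.3 38.3] ang 6.0
px [284.  74.] A 1150.5 ctr_mm [647.1 -38.3] size [75.9 41.5] ang 36.5
```

View pics/w13.png

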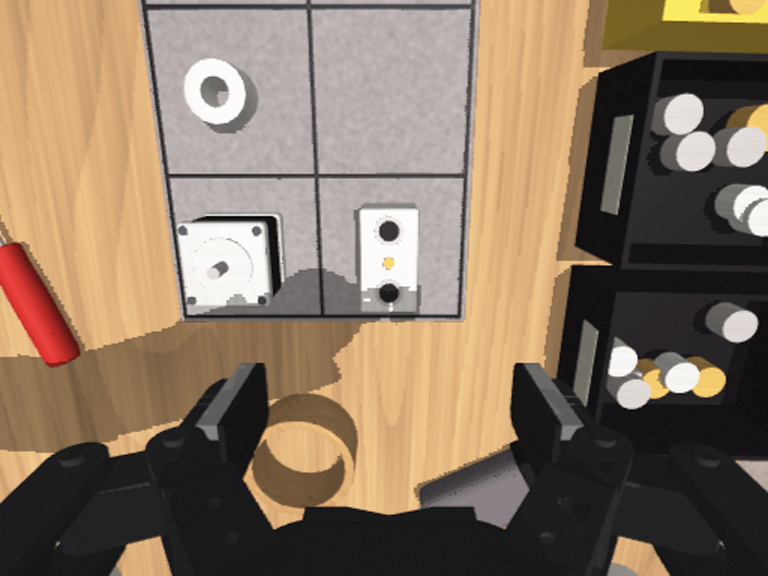

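Request:
{"op": "arm_command", "data": {"steps": [[-1.05, 3.8, 0, 0, 0, 0], [-2.1, 7.6, 0, 0, 0, 0], [-3.15, 11.4, 0, 0, 0, 0], [-4.2, 15.2, 0, 0, 0, 0], [-5.25, 19, 0, 0, 0, 0]]}}

```text
time: 30.98
ee_pos: [0.5685, 0.054, 0.2122]
ee_rot: [0.699, 0.715, -0.002, -0.001]
wrist_force: [1.1, -0.3, 0.6]
opening: 0.0783
```

Request:
{"op": "arm_command", "data": {"steps": [[-1.05, 3.8, 0, 0, 0, 0], [-2.1, 7.6, 0, 0, 0, 0], [-3.15, 11.4, 0, 0, 0, 0], [-4.2, 15.2, 0, 0, 0, 0], [-5.25, 19, 0, 0, 0, 0]]}}

```text
time: 31.4
ee_pos: [0.5163, 0.2437, 0.2123]
ee_rot: [0.699, 0.715, -0.002, -0.0]
wrist_force: [1.3, 0.2, 0.0]
opening: 0.0779
```

Request:
{"op": "arm_command", "data": {"steps": [[-1.05, 3.8, 0, 0, 0, 0], [-2.1, 7.6, 0, 0, 0, 0], [-3.15, 11.4, 0, 0, 0, 0], [-4.2, 15.2, 0, 0, 0, 0], [-5, 18.5, 0, 0, 0, 0]]}}

```text
time: 31.82
ee_pos: [0.4655, 0.4299, 0.212]
ee_rot: [0.698, 0.716, -0.002, -0.0]
wrist_force: [0.7, -0.4, 0.1]
opening: 0.0779
```

Request:
{"op": "arm_command", "data": {"steps": [[0, 0, 0, 0, 0, 0], [0, 0, 0, 0, 0, 0], [0, 0, 0, 0, 0, 0]]}}

```text
time: 32.07
ee_pos: [0.4678, 0.4263, 0.2122]
ee_rot: [0.699, 0.715, -0.002, 0.001]
wrist_force: [0.7, -0.8, -0.5]
opening: 0.0779
```

Run:
```python
from h import *
c=Cam("wrist"); H=c.hsv.astype(int); c.save("w14"); s=get_state(); x=R.from_quat(s["ee_rot"]).as_matrix()[:,0];print(s["joint_pos"],s["ee_pos"],np.degrees(np.arctan2(x[1],x[0])))
for v in (150,185): c.blobs((H[...,1]<60)&(H[...,2]>v),.062,600)
```

```text
[-0.5587  0.7521 -0.4712  1.5471  0.3953  0.9421 -1.1358] [0.4685 0.4256 0.2126] 91.19491895266154
px [263. 175.] A 1737.5 ctr_mm [470.8 429.7] size [47. 46.] ang 1.3
px [154. 146.] A 4423.5 ctr_mm [359.7 455. ] size [78.2 67.9] ang 41.4
px [242.  21.] A 9859.0 ctr_mm [450.7 562.9] size [275.6  31.9] ang 1.3
px [264. 175.] A 1679.5 ctr_mm [471.2 429.3] size [46.1 45. ] ang 1.3
px [155. 144.] A 4284.5 ctr_mm [359.2 454.9] size [77.5 67.7] ang 42.9
px [241.  21.] A 9613.0 ctr_mm [450.8 563.3] size [274.1  31.1] ang 1.3
```

View pics/w14.png

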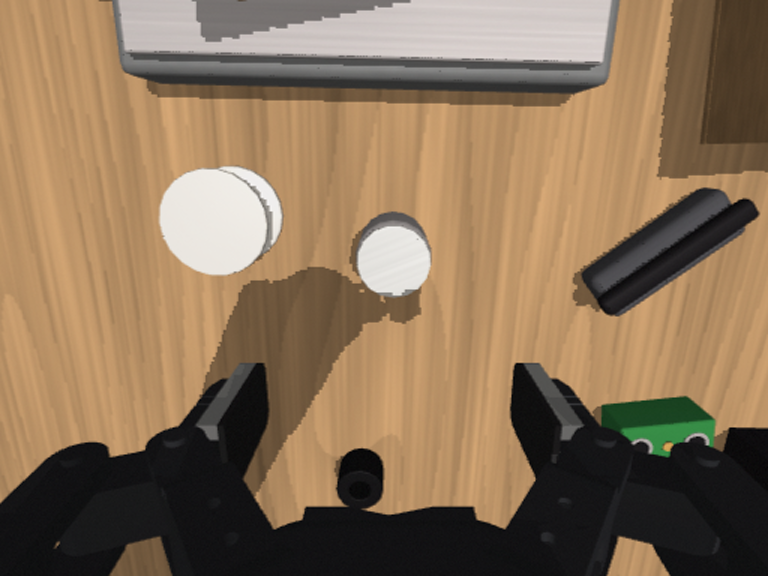

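Request:
{"op": "arm_command", "data": {"steps": [[0.1, 0.4, -4, 0, 0, 0], [0.1, 0.4, -8, 0, 0, 0], [0.1, 0.4, -11, 0, 0, 0], [0.1, 0.4, -13, 0, 0, 0], [0.1, 0.4, -13, 0, 0, 0]]}}

```text
time: 32.53
ee_pos: [0.4679, 0.4266, 0.0792]
ee_rot: [0.7, 0.714, -0.005, 0.001]
wrist_force: [-0.7, -0.6, -0.0]
opening: 0.0783
```

Request:
{"op": "arm_command", "data": {"steps": [[0, 0, -2, 0, 0, 0], [0, 0, -4, 0, 0, 0], [0, 0, -6, 0, 0, 0], [0, 0, -6.4, 0, 0, 0], [0, 0, -6.4, 0, 0, 0]]}}

```text
time: 32.95
ee_pos: [0.4695, 0.4305, 0.0201]
ee_rot: [0.7, 0.715, -0.001, 0.0]
wrist_force: [0.3, -0.7, 0.3]
opening: 0.0781
```

Request:
{"op": "arm_command", "data": {"steps": [[0, 0, 0, 0, 0, 0], [0, 0, 0, 0, 0, 0], [0, 0, 0, 0, 0, 0], [0, 0, 0, 0, 0, 0], [0, 0, 0, 0, 0, 0]], "grip": 4}}

```text
time: 33.37
ee_pos: [0.4702, 0.4328, 0.0226]
ee_rot: [0.699, 0.715, 0.002, 0.0]
wrist_force: [0.2, -1.4, 4.8]
opening: 0.0496
```

Request:
{"op": "arm_command", "data": {"steps": [[0, 0, 0, 0, 0, 0], [0, 0, 0, 0, 0, 0], [0, 0, 0, 0, 0, 0]]}}

```text
time: 33.62
ee_pos: [0.4703, 0.4328, 0.0226]
ee_rot: [0.699, 0.715, 0.002, 0.0]
wrist_force: [-0.9, -1.8, 4.9]
opening: 0.0496
```

Request:
{"op": "arm_command", "data": {"steps": [[0, 0, 2, 0, 0, 0], [0, 0, 6, 0, 0, 0], [0, 0, 10, 0, 0, 0], [0, 0, 14, 0, 0, 0], [0, 0, 17, 0, 0, 0]]}}

```text
time: 34.03
ee_pos: [0.4696, 0.4328, 0.1949]
ee_rot: [0.699, 0.715, 0.002, -0.0]
wrist_force: [0.1, 0.7, -2.4]
opening: 0.0504
```

Request:
{"op": "arm_command", "data": {"steps": [[1.2, -3.7, 0, 0, 0, 0], [2.4, -7.4, 0, 0, 0, 0], [3.6, -11.1, 0, 0, 0, 0], [4.8, -14.8, 0, 0, 0, 0], [6, -18.5, 0, 0, 0, 0]]}}

```text
time: 34.45
ee_pos: [0.5295, 0.245, 0.1915]
ee_rot: [0.699, 0.715, 0.001, 0.001]
wrist_force: [0.8, 0.2, -2.1]
opening: 0.0502
```

Request:
{"op": "arm_command", "data": {"steps": [[1.2, -3.7, 0, 0, 0, 0], [2.4, -7.4, 0, 0, 0, 0], [3.6, -11.1, 0, 0, 0, 0], [4.8, -14.8, 0, 0, 0, 0], [6, -18.5, 0, 0, 0, 0]]}}

```text
time: 34.87
ee_pos: [0.5894, 0.0598, 0.1914]
ee_rot: [0.699, 0.715, 0.0, 0.001]
wrist_force: [0.7, -0.6, -1.7]
opening: 0.0503
```

Request:
{"op": "arm_command", "data": {"steps": [[1.2, -3.3, 0, 0, 0, 0], [2.4, -6.6, 0, 0, 0, 0], [3.2, -8.5, 0, 0, 0, 0], [3.2, -8.5, 0, 0, 0, 0], [3.2, -8.5, 0, 0, 0, 0]]}}

```text
time: 35.28
ee_pos: [0.6213, -0.0252, 0.1909]
ee_rot: [0.701, 0.714, 0.0, 0.001]
wrist_force: [0.8, 1.1, -1.8]
opening: 0.0503
```

Run:
```python
from h import *
c=Cam("wrist"); H=c.hsv.astype(int); c.save("w15"); s=get_state(); M=R.from_quat(s["ee_rot"]).as_matrix();print(s["ee_pos"],M[:,[0,2]].T,s["opening"])
c.blobs((H[...,1]<60)&(H[...,2]>70),s["ee_pos"][2]-.0226+.062,600)
```

```text
[ 0.6209 -0.0228  0.191 ] [[-0.0219  0.9998  0.0008]
 [ 0.0005  0.0008 -1.    ]] 0.050350572760893
px [408. 227.] A 671.5 ctr_mm [674.    4.1] size [ 4.7 24.2] ang 0.1
px [476. 217.] A 2972.0 ctr_mm [699.3   9.2] size [16.7 46. ] ang 52.6
px [497.  95.] A 897.5 ctr_mm [695.6  51.4] size [11.3 12.6] ang 80.2
px [434.  76.] A 956.0 ctr_mm [674.   55.8] size [ 4.4 22.1] ang 0.1
px [217. 165.] A 65553.0 ctr_mm [605.2  14.3] size [ 76.3 124.2] ang 2.3
```

View pics/w15.png

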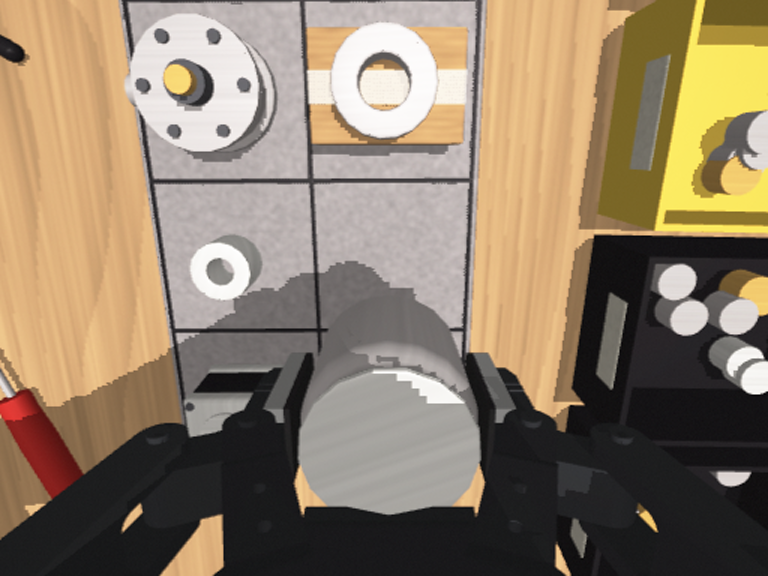

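Request:
{"op": "arm_command", "data": {"steps": [[0.1, -0.1, -4, 0, 0, 0], [0.1, -0.1, -8, 0, 0, 0], [0.1, -0.1, -11, 0, 0, 0], [0.1, -0.1, -13, 0, 0, 0], [0.1, -0.1, -13, 0, 0, 0]]}}

```text
time: 35.75
ee_pos: [0.6183, -0.022, 0.0565]
ee_rot: [0.698, 0.716, -0.003, -0.003]
wrist_force: [0.1, 0.8, -1.7]
opening: 0.05
```

Request:
{"op": "arm_command", "data": {"steps": [[0, 0, 0, 0, 0, 0], [0, 0, 0, 0, 0, 0], [0, 0, 0, 0, 0, 0]]}}

```text
time: 36.0
ee_pos: [0.6237, -0.0231, 0.0626]
ee_rot: [0.699, 0.715, 0.002, 0.001]
wrist_force: [-0.2, 0.4, -1.2]
opening: 0.0498
```

Request:
{"op": "arm_command", "data": {"steps": [[-0.1, -0.1, -1.2, 0, 0, 0], [-0.1, -0.1, -2.2, 0, 0, 0], [-0.1, -0.1, -2.8, 0, 0, 0], [-0.1, -0.1, -3.1, 0, 0, 0], [-0.1, -0.1, -3.2, 0, 0, 0]]}}

```text
time: 36.42
ee_pos: [0.6203, -0.0256, 0.0305]
ee_rot: [0.699, 0.715, -0.001, 0.0]
wrist_force: [-9.9, -1.7, 29.9]
opening: 0.0501
```

Request:
{"op": "arm_command", "data": {"steps": [[0, 0, 0, 0, 0, 0], [0, 0, 0, 0, 0, 0], [0, 0, 0, 0, 0, 0]]}}

```text
time: 36.67
ee_pos: [0.6203, -0.0256, 0.0305]
ee_rot: [0.699, 0.715, -0.001, 0.0]
wrist_force: [-5.5, -1.4, 20.5]
opening: 0.0503
```

Request:
{"op": "arm_command", "data": {"steps": [[0, 0, 0.15, 0, 0, 0], [0, 0, 0.15, 0, 0, 0], [0, 0, 0.15, 0, 0, 0]]}}

```text
time: 36.92
ee_pos: [0.6208, -0.0254, 0.0306]
ee_rot: [0.699, 0.715, -0.0, 0.0]
wrist_force: [-3.7, -1.8, 10.5]
opening: 0.05
```

Request:
{"op": "arm_command", "data": {"steps": [[0, 0, 0, 0, 0, 0], [0, 0, 0, 0, 0, 0], [0, 0, 0, 0, 0, 0], [0, 0, 0, 0, 0, 0]], "grip": 7}}

```text
time: 37.25
ee_pos: [0.621, -0.025, 0.0294]
ee_rot: [0.699, 0.715, -0.0, -0.0]
wrist_force: [0.7, -0.0, -0.0]
opening: 0.0701
```

Request:
{"op": "arm_command", "data": {"steps": [[0, 0, 2, 0, 0, 0], [0, 0, 6, 0, 0, 0], [0, 0, 10, 0, 0, 0], [0, 0, 14, 0, 0, 0], [0, 0, 18, 0, 0, 0]]}}

```text
time: 37.67
ee_pos: [0.6207, -0.025, 0.2113]
ee_rot: [0.699, 0.715, -0.0, -0.0]
wrist_force: [1.3, 0.4, -0.6]
opening: 0.0701
```

Request:
{"op": "arm_command", "data": {"steps": [[-3, 0, 2, 0, 0, 0], [-6, 0, 4, 0, 0, 0], [-9, 0, 6, 0, 0, 0], [-9, 0, 6, 0, 0, 0], [-9, 0, 6, 0, 0, 0]]}}

```text
time: 38.08
ee_pos: [0.5307, -0.0252, 0.2711]
ee_rot: [0.699, 0.715, 0.0, 0.001]
wrist_force: [0.4, 0.1, 0.8]
opening: 0.0703
```

Run:
```python
from h import *
c=Cam("wrist"); H=c.hsv.astype(int); c.save("w16"); s=get_state(); M=R.from_quat(s["ee_rot"]).as_matrix();print(s["ee_pos"],M[:,0],s["opening"])
c.blobs((H[...,1]<60)&(H[...,2]>80),.008,600);print()
for z in (.04,.046,.068,.070): print(z);c.blobs((H[...,1]<60)&(H[...,2]>190),z,400)
```

```text
[ 0.5315 -0.0253  0.2702] [-0.0222  0.9998 -0.0004] 0.07028093347487979
px [282. 244.] A 9768.0 ctr_mm [ 572.1 -142.9] size [229.6 113.2] ang 1.3
px [493. 185.] A 858.5 ctr_mm [851.6 -52. ] size [56.2 56.7] ang 4.7
px [329. 159.] A 6313.5 ctr_mm [623.8 -27.5] size [108.2 106.6] ang 1.3
px [246. 159.] A 6309.0 ctr_mm [513.9 -29.9] size [108.3 106.6] ang 1.3
px [476.  84.] A 689.5 ctr_mm [798.2  72.3] size [16.7 67.4] ang 0.2
px [282.  65.] A 15354.5 ctr_mm [567.   42.9] size [228.7 195.3] ang 1.4

0.04
px [248. 253.] A 1465.0 ctr_mm [ 516.3 -151.9] size [58.5 58.3] ang 1.2
px [326. 246.] A 705.0 ctr_mm [ 626.4 -142.4] size [39.3 72.7] ang 1.2
px [339. 173.] A 1276.0 ctr_mm [629.9 -36.9] size [51.4 51. ] ang 1.3
px [243. 167.] A 712.5 ctr_mm [510.9 -31.7] size [37.2 37.8] ang 1.3
px [349.  68.] A 2536.5 ctr_mm [628.7  82. ] size [60.1 71. ] ang 55.1
px [240.  68.] A 3522.0 ctr_mm [510.9  81.5] size [73.2 72.8] ang 42.8
0.046
px [248. 253.] A 1465.0 ctr_mm [ 516.5 -148.7] size [57.6 57.4] ang 1.2
px [326. 246.] A 705.0 ctr_mm [ 624.8 -139.4] size [38.7 71.5] ang 1.2
px [339. 173.] A 127
[... 419 characters left out ...]
173.] A 1276.0 ctr_mm [622.3 -30.5] size [47.5 47.1] ang 1.3
px [243. 167.] A 712.5 ctr_mm [512.2 -25.8] size [34.4 34.9] ang 1.3
px [349.  68.] A 2536.5 ctr_mm [621.2  79.4] size [55.6 65.7] ang 55.1
px [240.  68.] A 3522.0 ctr_mm [512.2  79. ] size [67.7 67.3] ang 42.8
0.07
px [248. 253.] A 1465.0 ctr_mm [ 517.3 -135.9] size [53.8 53.7] ang 1.2
px [326. 246.] A 705.0 ctr_mm [ 618.5 -127.2] size [36.1 66.8] ang 1.2
px [339. 173.] A 1276.0 ctr_mm [621.7 -30.1] size [47.2 46.9] ang 1.3
px [243. 167.] A 712.5 ctr_mm [512.3 -25.4] size [34.2 34.7] ang 1.3
px [349.  68.] A 2536.5 ctr_mm [620.6  79.2] size [55.3 65.3] ang 55.1
px [240.  68.] A 3522.0 ctr_mm [512.3  78.8] size [67.3 66.9] ang 42.8
```

View pics/w16.png

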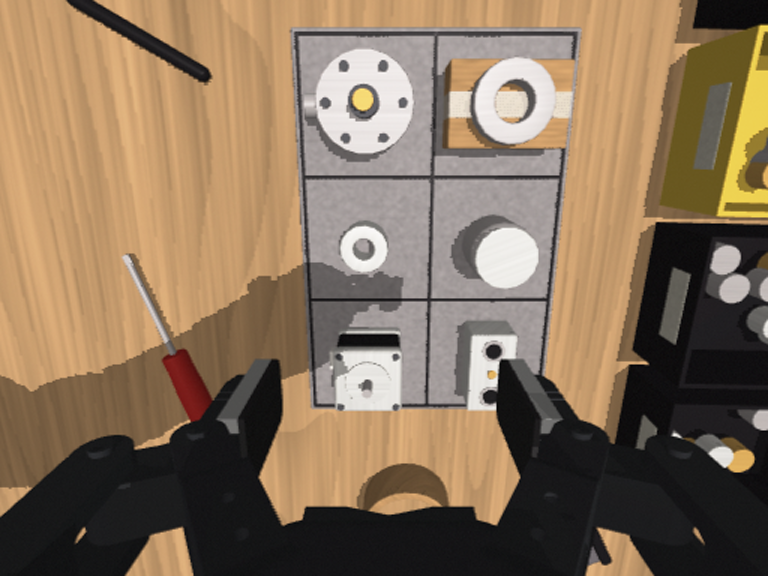

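```bash
python3 -c "
from plant import *
s=get_state();print(s['time'],s['wrist_force'],s['opening']);print(sign_off())"
```

```text
38.1333 [ 0.28901379 -0.15030917 -1.16216666] 0.07028093347487979
the job is handed in; nothing more can be done
None
```

The kit is set out on the board and handed in at 38 s, with the gripper open and clear of everything. I placed the parts in the order you listed them: sleeve, carton, bearing on the carton, valve block, tin. I never handled the tape roll or the look-alikes.

The last wrist-camera picture showed every part upright in its own cell. Offsets from the ideal spots:

| Part | Offset from centre | Measured |
|---|---|---|
| Sleeve | about 3.3 mm | last picture |
| Tin | about 3.3 mm | last picture |
| Valve block | about 2.5 mm, squared to within about 0.2° | last picture |
| Carton | about 1 mm, squared to about 0.5° | just after placing |
| Bearing on carton | about 1–2 mm | just after placing, from positions read off the picture by eye |

- **Camera disagreement:** the overhead and wrist cameras differed by 2–3 mm, so the small offsets are no better than that. I left them uncorrected.
- **Forces:** the highest wrist force in the readings was about 33 N, while pressing the tin onto the board. That is below the 120 N limit.

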